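# Pack the display stands away and lock the stock case

## Task

Closing time at the jeweller's bench: pack every display stand upright on the floor of the stock case so that nothing sticks up above the rim, then slide the wooden cover fully shut across them. Then lock the cover by turning both slotted fasteners a quarter turn clockwise, as far as they go, with the blade of the slot key (not with the fingers), and put the key back upright in its block as it was. Leave the bottle, the necklace stand and the gift box where they are.

Things in the scene. Friction and masses are not known exactly. Their poses are not given: they have to be found in the camera images.
- case: dark wooden stock case fixed to the bench. Origin on the bench under the centre of its open compartment; z up, y the way the cover opens. A closed deck (72 mm high, where the open cover rests) runs on from the compartment, y = +105 to +317 mm. The front rail, x -88 to -152, y -100 to +100 mm, top at 64 mm, carries the two fasteners.
- case_in (a point): centre of the compartment's floor, 6 mm above the bench. Compartment inside 160 (case x) x 210 mm (case y), walls 8 mm, rim 72 mm above the bench (66 above the floor). Stands with their long fins along the case's y fit two abreast, and one long plus one short stand end to end, so one of each kind to a column.
- cover (a joint): position in m of the sliding wooden cover, 180 x 228 x 9 mm, underside at 73 mm, top at 82 mm: 0 = fully shut over the compartment, grows towards the case's +y, 0.215 = fully open, all over the deck. Starts about half open. Friction about 2 N, stays where left. It jams on anything standing above the rim.
- cover_pull (a point): middle of the top part of the cover's brass pull bar, at height 106 mm above the bench. The bar is 14 mm thick (case y) x 80 mm long (case x) and stands 32 mm above the cover (top at 114 mm), at the middle of the cover: case x = 0, y = the cover's position.
- lock_a (a joint): slotted quarter-turn fastener on the rail at case y = -55 mm, angle in rad: 0 unlocked (slot and tongue along the case's y), grows clockwise seen from above to the stop at 1.571 = locked (slot along x, tongue behind a brass lug of the cover). Starts between 0 and 0.35, held by friction alone, takes 0.15 N m. With the cover not shut the tongue meets the lug.
- lock_b (a joint): slotted quarter-turn fastener on the rail at case y = +55 mm, angle in rad: 0 unlocked (slot and tongue along the case's y), grows clockwise seen from above to the stop at 1.571 = locked (slot along x, tongue behind a brass lug of the cover). Starts between 0 and 0.35, held by friction alone, takes 0.15 N m. With the cover not shut the tongue meets the lug.
- lock_a_slot (a point): floor centre of that fastener's slot, on its vertical axis: case x = -124, y = -55 mm, height 82 mm. Steel head, 44 mm across; slot 9 mm wide, 12 mm deep (rim at 94 mm), 36 mm long, open at both ends. Slot direction: the case's y axis turned clockwise by the fastener's angle.
- lock_b_slot (a point): floor centre of that fastener's slot, on its vertical axis: case x = -124, y = +55 mm, height 82 mm. Steel head, 44 mm across; slot 9 mm wide, 12 mm deep (rim at 94 mm), 36 mm long, open at both ends. Slot direction: the case's y axis turned clockwise by the fastener's angle.
- key: slot key, 0.12 kg: steel blade 30 wide (x) x 5 thick (y) x 26 mm long below a wooden handle 42 (x) x 20 (y) x 69 mm high (z 26 to 95 mm). Origin: middle of the blade's lower edge; z up. Grip the handle across its 20 mm. Starts upright in its block; same after a half turn.
- key_block: light wooden block fixed to the bench, 100 (x) x 60 (y) x 40 mm high, with a slot 36 (x) x 10 (y) mm, 28 mm deep, in the middle of its top. Origin: centre of its underside. In it, blade along the block's x, the key's handle rests on the block's top: the key's origin is then 14 mm above the block's.
- long_a: grey jewellery display stand, long; present in some starts only. A plinth 70 wide (its x) x 128 long (its y) x 22 mm high with an upright fin along its middle, 14 mm thick (x) x 104 long (y), from 22 up to 58 mm high: the fin is the grip. 0.2 kg. Origin: centre of the underside, z up. Same after a half turn.
- long_b: grey jewellery display stand, long; present in some starts only. A plinth 70 wide (its x) x 128 long (its y) x 22 mm high with an upright fin along its middle, 14 mm thick (x) x 104 long (y), from 22 up to 58 mm high: the fin is the grip. 0.2 kg. Origin: centre of the underside, z up. Same after a half turn.
- short_a: grey jewellery display stand, short; present in some starts only. A plinth 70 wide (its x) x 62 long (its y) x 22 mm high with an upright fin along its middle, 14 mm thick (x) x 38 long (y), from 22 up to 58 mm high: the fin is the grip. 0.2 kg. Origin: centre of the underside, z up. Same after a half turn.
- short_b: grey jewellery display stand, short; present in some starts only. A plinth 70 wide (its x) x 62 long (its y) x 22 mm high with an upright fin along its middle, 14 mm thick (x) x 38 long (y), from 22 up to 58 mm high: the fin is the grip. 0.2 kg. Origin: centre of the underside, z up. Same after a half turn.
- cleaner: amber bottle, 56 mm diameter, 140 mm high; leave it alone. Origin: centre of its underside.
- bust: necklace stand, base 90 x 120 mm, 180 mm high; leave it alone. Origin: centre of its underside.
- gift_box: small gift box, 84 x 84 x 61 mm; leave it alone. Origin: centre of its underside.
Not all that is in view belongs to the job. What is shaped like the short_a but blue is not meant.

How it is judged:
By the outcome, as a careful person would: the job done as asked, in the order asked, and still so for the second after the job is handed in, with the robot touching nothing.
Of long_a, long_b, short_a, short_b only 2 to 4 are there at a start; the rules pass over those that are not, and their reading is None.
At some moment in a run one of long_a, long_b, short_a, short_b may be knocked a few centimetres aside while the robot is not near it.
It also fails if it takes over 210 s, if anything falls off the work surface, if the arm or the gripper's body presses on something with over 40 N, if the wrist force passes 120 N, or if a joint passes its speed limit or range.

## Robot

A 6-joint arm with a two-finger parallel gripper is mounted at the origin on the work surface. World frame = base frame: x ahead of the robot, y to its left, z up, the work surface at z = 0. Lengths are in m, angles in rad, forces in N, time in s.
With the tool pointing down it reaches from about 0.25 to 0.725 m from the base axis. Payload 4 kg.
Tool frame: the origin (TCP) lies between the finger pads; the fingertips stand 8 mm ahead of it and the grasp point (between the pads) lies 11 mm behind it (bot.tip_reach is the distance from the TCP to the fingertips, in m); z points along the fingers, y is the line along which they close (so a half turn about z gives the same grasp; the last joint's range is limited). The gripper opens to 85 mm and grips with 20 to 120 N. Pads are 22 mm wide; open, the fingers measure 114 mm over their backs; the gripper's body (76 mm by 85 mm) begins 54 mm behind the grasp point. The pads swing forward as they close: fully open they stand 13 mm farther back than shut.
Start: joints at [1.3, 0.241, 0.005, 1.335, 0, 1.571], TCP at [0.134, 0.482, 0.239] pointing down, gripper open.
Joint ranges: [-2.72, 2.72], [-1.05, 1.87], [-1.09, 1.28], [-1.99, 2.15], [-1.42, 1.44], [-3.14, 3.14]. Speed limits (rad/s): [2.79, 2.79, 3.14, 3.14, 3.14, 3.14].

## Interface

Orientations are given as a unit quaternion [x, y, z, w].
In Python, from workcell import bot gives the robot as it stands.
- The arm moves only by the tool move_arm, never from a script. Its argument "deltas" is a list of rows, each a list of 7 numbers: the opening, from 0 (shut) to 1 (fully open), then the shift along the tool's x, y, z in mm, then the turn, a rotation vector about the tool's x, y, z in degrees. In form: [[gripper, tx, ty, tz, ax, ay, az], ...]. A call has 1 to 10 rows; each row shifts and turns the commanded pose from where the row before left it, along the tool's axes as they then stand; what a row does not reach is not made up. A row lasts 1/12 s, in which the tool goes at most 41.7 mm and 7.16 degrees, less where a joint would pass 70% of its speed; a pose out of reach is approached as far as the arm can. A call is refused whole if a number of a shift passes 41.7 or a number of a turn 7.16, either way. A call with a gripper value outside its range is refused whole. The fingers move at their own pace and stop on an object; the grip force is fixed at half the most. Time passes only in rows, so rows that do not move let the fingers close. It gives the time, the measured TCP pose, the force, the opening and the grip force at its end, in the units of the state.
- bot.get_obs(): the state, without advancing time (a new reading comes with each control period).
- bot.camera(name): name is "scene" or "top" or "wrist"; returns the picture (420x560x3 uint8, blue, green, red); there is no depth.
- bot.calibration(name): a dict with "K" (3x3 intrinsics, pixels), "dist_coeffs" ([k1, k2, p1, p2, k3] as OpenCV has them; the pictures are not rectified), "position" and "orientation" of the camera in the world. Camera axes: x right, y down, z forward; pixel columns grow to the right and rows downward; lengths in m; the calibration is good to about 2 mm. A picture is of the moment at which its call begins: read the wrist's pose just before it. calibration takes no time and is no camera call; for the wrist camera it gives the pose at the moment of the call.
- bot.job_done(): hands the job in; it is judged then, once.
Trained networks look in the newest picture that a camera, given by its name, has taken for a name from the list of things; names that differ only in an ending like _2 or _b are one class to them, and where a whole thing is asked for, a point or a joint stands for the part that bears it (a point fixed in the world has none). Each returns a list of dicts, best first, with "conf" (0 to 1); they miss things now and then, are a little off and sometimes report something else, mostly with a low value. They report only what shows in the picture. A call takes as long as a camera call. They do not tell look-alikes from the thing itself.
- bot.outline_of(query, camera): "pixels" (420x560 bool, what is visible of it) and "rect" ([left, top, width, height] in pixels, round what is visible of it).
The state is a dict: "clock": time; "joint_pos": joint angles; "joint_vel": joint speeds; "tau": joint torques, N m; "eef_pos": TCP position; "tool_rot": TCP orientation; "ft_force": force on the tool from outside, world axes, zero at the start; "ft_torque": the same for the moment, N m; "grip_width": finger opening in m; "grasp_force": force on a finger pad.
Only numpy, scipy, OpenCV 4.12 (cv2) and the standard library are available. Lean on these libraries where they do the work, as an engineer would, in place of code of your own. Each camera call takes 0.05 s, during which the arm holds its last target. There are 200 camera calls.

## Working session

There is one attempt and no reset: what is moved stays moved. The work goes in short steps, Python scripts to look and compute and a tool call to move; the robot and the scene stay as the last step left them, time stands still between calls to the robot, and variables do not carry over. Pictures are saved under pics/ and viewed, at most 14 in all, crops included, and the job is handed in when it is done.

Besides the shell and the picture viewer there is one more tool, called after ">>>" as name(argument=value, ...), one argument or row to a line, values as JSON. move_arm: Moves the arm, as the interface text tells. Its arguments: {"type":"object","properties":{"deltas":{"type":"array","items":{"type":"array","items":{"type":"number"}}}},"required":["deltas"]}

```bash
ls; mkdir -p pics
python3 - <<'E'
from workcell import bot
import cv2
for n in ["scene","top"]:
    cv2.imwrite(f"pics/{n}0.png",bot.camera(n)); c=bot.calibration(n); print(n,c["K"],c["dist_coeffs"],c["position"],c["orientation"])
o=bot.get_obs(); print(o)
E
```

```text
pics
scene [[392.65971187   0.         281.00130969]
 [  0.         392.65971187 202.48060866]
 [  0.           0.           1.        ]] [0.01451364 0.         0.         0.         0.        ] [1.25326805 0.43597633 0.67694056] [ 0.39265567  0.79497509 -0.41729395 -0.19925332]
top [[439.03753632   0.         275.62082736]
 [  0.         439.03753632 208.57439858]
 [  0.           0.           1.        ]] [-0.13085739  0.          0.          0.          0.        ] [ 0.36573166 -0.12889757  1.38569334] [-0.69450187  0.71437078 -0.05129489  0.06863213]
{'clock': 0.1, 'joint_pos': array([ 1.29996580e+00,  2.41339178e-01,  3.86839900e-03,  1.33522978e+00,
       -9.05796134e-06,  1.57077076e+00]), 'joint_vel': array([ 0.00024625, -0.00111977,  0.00555145, -0.00107883,  0.00031034,
        0.00130636]), 'tau': array([ 7.18717201e-04, -3.73136544e+01,  2.53010255e+01,  1.08736666e-02,
        4.29325542e-05,  7.70455188e-06]), 'eef_pos': array([0.1336192 , 0.48123618, 0.23850482]), 'tool_rot': array([ 1.34989049e-01,  9.90846633e-01, -9.44008244e-04, -1.24061731e-04]), 'ft_force': array([-0.15935533, -0.53072711,  0.71768722]), 'ft_torque': array([0.02592636, 0.04193777, 0.05049082]), 'grasp_force': 0.0, 'grip_width': 0.08544997094842045}
```

View pics/scene0.png

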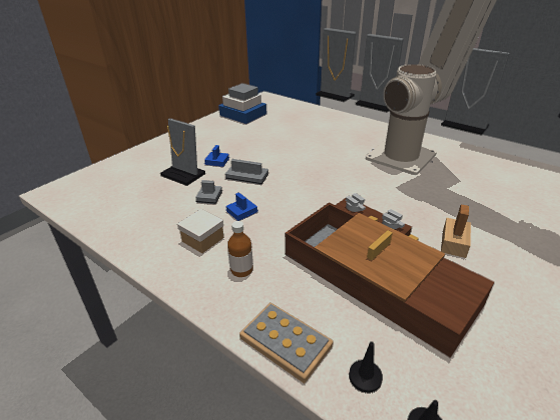

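View pics/top0.png

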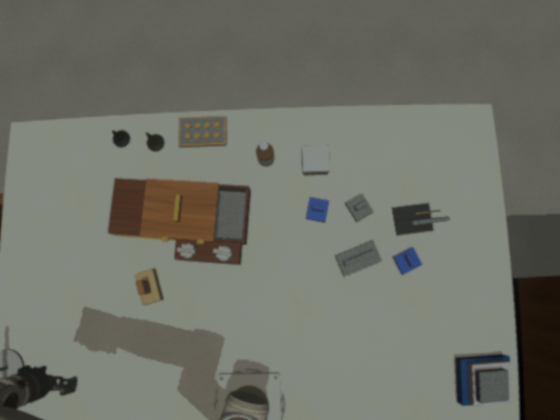

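The top view shows these grey/blue candidates: the grey short stand at (360,208), the grey long stand at (358,258), and blue look-alikes at (317,209) and (407,260). The cover is half open with its pull at (177,208). The fasteners are at (187,251) and (222,254), and the key block is at (148,287).

```bash
cat > h.py <<'E'
from workcell import bot
import numpy as np, cv2
from scipy.spatial.transform import Rotation as R
def cal(n):
    c=bot.calibration(n); return np.array(c["K"]),np.array(c["dist_coeffs"]),np.array(c["position"]),R.from_quat(c["orientation"]).as_matrix()
def p2w(uv,z,c):
    K,d,p,r=c
    u=cv2.undistortPoints(np.array(uv,float).reshape(-1,1,2),K,d).reshape(-1,2)
    ray=np.c_[u,np.ones(len(u))]@r.T
    return p+ray*((z-p[2])/ray[:,2])[:,None]
def w2p(P,c):
    K,d,p,r=c
    return cv2.projectPoints(np.array(P,float).reshape(-1,3),cv2.Rodrigues(r.T)[0],-r.T@p,K,d)[0].reshape(-1,2)
def obs():
    o=bot.get_obs(); m=R.from_quat(o["tool_rot"]).as_matrix()
    print("t",round(o["clock"],2),"tcp",(o["eef_pos"]*1000).round(1),"toolx",m[:,0].round(3),"tooly",m[:,1].round(3),"toolz",m[:,2].round(3),"grip",round(o["grip_width"]*1000,1),"F",o["ft_force"].round(1),"M",o["ft_torque"].round(2),"gf",round(o["grasp_force"],1))
    print("q",o["joint_pos"].round(2))
    return o,m
def tool(dxyz,m):  # world mm -> tool mm
    return (m.T@np.array(dxyz,float)).round(1)
def shot(n,f,crop=None,s=1):
    c=cal(n); im=bot.camera(n); np.save(f"pics/{f}.npy",im); np.savez(f"pics/{f}_c.npz",*c)
    if crop: x,y,w,h=crop; im=cv2.resize(im[y:y+h,x:x+w],None,fx=s,fy=s,interpolation=cv2.INTER_CUBIC)
    cv2.imwrite(f"pics/{f}.png",im); return c
E
python3 - <<'E'
from h import *
c=shot("top","top1",(100,110,360,200),2.2)
f=lambda z,*uv:(p2w(uv,z,c)*1000).round(0)[:,:2].tolist()
print("key handle top",f(.109,(142,287)),"block top corners",f(.04,(136,272),(155,268),(161,300),(142,305)))
print("case rim corners",f(.072,(116,178),(250,186),(247,243),(108,235)))
print("short top",f(.058,(360,206)),"long",f(.058,(345,263),(376,252)))
print("pull",f(.114,(176,194),(178,220)),"locks",f(.094,(187,250),(222,253)))
for q in ["long_a","short_a","key","key_block","cover_pull","lock_a"]:
    print(q,[(round(r["conf"],2),r["rect"]) for r in bot.outline_of(q,"top")][:4])
print(cal("wrist")[2:]); obs()
E
```

```text
key handle top [[364.0, 298.0]] block top corners [[410.0, 341.0], [421.0, 280.0], [323.0, 260.0], [308.0, 320.0]]
case rim corners [[705.0, 403.0], [664.0, -23.0], [489.0, -11.0], [524.0, 422.0]]
short top [[594.0, -359.0]] long [[421.0, -304.0], [451.0, -399.0]]
pull [[638.0, 197.0], [559.0, 190.0]] locks [[471.0, 167.0], [459.0, 62.0]]
long_a [(0.97, [336.3, 241.1, 46.8, 35.1])]
short_a [(0.9, [392.9, 248.7, 27.0, 27.3]), (0.81, [303.8, 195.2, 22.0, 25.8]), (0.58, [216.3, 245.0, 12.5, 14.6])]
key [(0.58, [136.0, 281.2, 14.7, 15.1]), (0.45, [139.0, 181.0, 83.9, 60.9])]
key_block [(0.68, [134.7, 269.8, 27.5, 35.6])]
cover_pull [(0.74, [136.4, 177.8, 78.9, 66.4])]
lock_a [(0.75, [176.1, 243.7, 19.3, 15.0]), (0.71, [214.5, 246.3, 17.0, 11.7])]
(array([0.06158435, 0.50236403, 0.37280689]), array([[ 2.67789441e-01,  9.20660377e-01,  2.84030432e-01],
       [ 9.63477347e-01, -2.55746081e-01, -7.94061970e-02],
       [-4.66469167e-04,  2.94921028e-01, -9.55521517e-01]]))
t 0.45 tcp [133.7 481.7 239.2] toolx [-0.964  0.268  0.   ] tooly [ 0.268  0.964 -0.   ] toolz [-0. -0. -1.] grip 85.3 F [ 0.  -0.1 -0.1] M [0.01 0.   0.02] gf 0.0
q [1.3  0.24 0.   1.34 0.   1.57]
```

View pics/top1.png

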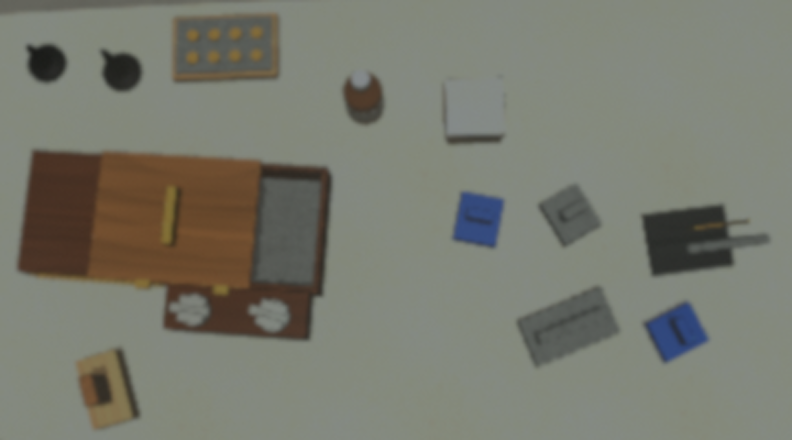

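The close crop confirms the grey short stand and the grey long stand, with the two blue ones excluded. The compartment half that shows is empty. Next I move over the cover to measure the case closely.

>>> move_arm(
  deltas=[
    [1,-32,-10,0,0,0,0],
    [1,-32,-10,0,0,0,0],
    [1,-32,-10,0,0,0,0],
    [1,-32,-10,0,0,0,0],
    [1,-32,-10,0,0,0,0],
    [1,-32,-10,0,0,0,0],
    [1,-32,-10,0,0,0,0],
    [1,-32,-10,0,0,0,0],
    [1,-32,-10,0,0,0,0],
    [1,-32,-10,0,0,0,0],
  ],
)

```text
clock: 1.28
eef_pos: [0.4166, 0.2987, 0.2395]
tool_rot: [0.135, 0.991, 0.0, 0.0]
ft_force: [-0.3, 0.8, -0.2]
grip_width: 0.0855
grasp_force: 0.0
```

>>> move_arm(
  deltas=[
    [1,-32,-10,0,0,0,0],
    [1,-32,-10,0,0,0,0],
    [1,-32,-10,0,0,0,0],
    [1,-32,-10,0,0,0,0],
    [1,-32,-10,0,0,0,0],
    [1,0,0,0,0,0,-4.5],
    [1,0,0,0,0,0,-4.5],
    [1,0,0,0,0,0,0],
    [1,0,0,0,0,0,0],
  ],
)

```text
clock: 2.03
eef_pos: [0.5562, 0.2087, 0.2391]
tool_rot: [0.058, 0.998, -0.0, -0.0]
ft_force: [-0.5, 0.6, -0.0]
grip_width: 0.0855
grasp_force: 0.0
```

Run:
```python
from h import *
obs()
shot("wrist","w1")
for q in ["cover_pull","lock_a","case","key_block"]:
    print(q,[(round(r["conf"],2),r["rect"]) for r in bot.outline_of(q,"wrist")][:3])
```

```text
t 2.03 tcp [556.2 208.7 239.1] toolx [-0.993  0.116  0.   ] tooly [ 0.116  0.993 -0.   ] toolz [-0. -0. -1.] grip 85.5 F [-0.5  0.6 -0. ] M [-0.01 -0.03  0.01] gf 0.0
q [0.36 0.43 0.28 1.42 0.   0.47]
cover_pull [(0.73, [157.0, 139.3, 229.6, 169.0])]
lock_a [(0.71, [207.0, 94.1, 52.6, 43.7])]
case [(0.69, [74.6, 86.3, 408.7, 223.1])]
key_block [(0.87, [315.0, 0.0, 82.6, 63.0])]
```

View pics/w1.png

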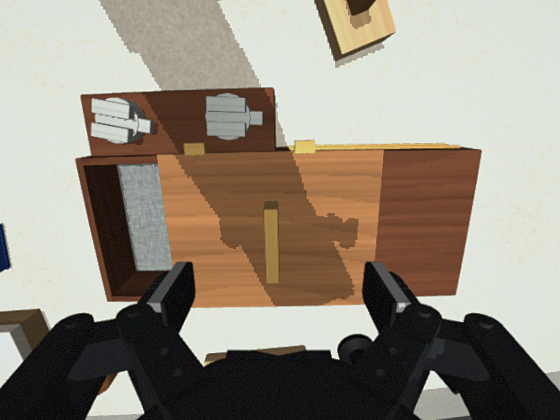

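```bash
cat >> h.py <<'E'
def load(f):
    z=np.load(f"pics/{f}_c.npz"); return [z[k] for k in z.files]
E
cat > fit.py <<'E'
from h import *
from scipy.optimize import least_squares
c=load("w1")
P=[((-88,-113,72),(79,158)),((88,-113,72),(107,301)),((-88,317,72),(481,150)),((88,317,72),(457,295)),((-152,-100,64),(82,96)),((-152,100,64),(273,89))]
Q=[((-90,-114,82),(158,154)),((-90,114,82),(383,149)),((90,114,82),(373,298)),((-40,-7,114),(264,208)),((-40,7,114),(278,207)),((40,-7,114),(266,284)),((40,7,114),(279,284))]
def f(p,full=False):
    X=np.array([a for a,_ in P]+[(a[0],a[1]+p[3]*1000,a[2]) for a,_ in Q])/1000.
    r=R.from_euler("z",p[2]).as_matrix()
    W=X@r.T+[p[0],p[1],0]
    d=w2p(W,c)-np.array([b for _,b in P+Q])
    return d if full else d.ravel()
s=least_squares(f,[.57,.08,-.1,.1],loss="soft_l1")
print(s.x.round(4)); print(f(s.x,True).round(1))
p=s.x; np.save("case.npy",p)
r=R.from_euler("z",p[2]).as_matrix()
g=lambda v:(r@np.array(v)+[p[0]*1000,p[1]*1000,0]).round(1)
print("pull",g((0,p[3]*1000,106)),"locka",g((-124,-55,82)),"lockb",g((-124,55,82)),"y axis",r[:,1])
E
python3 fit.py
```

```text
[ 0.5895  0.1041 -0.0933  0.0943]
[[-4.9  0.1]
 [-0.1  1.1]
 [ 2.8 -1.4]
 [ 0.1  0.2]
 [-3.4 -2.2]
 [ 1.4 -3. ]
 [-1.9  0.2]
 [ 2.  -0.2]
 [-1.3  6.5]
 [-0.7  1. ]
 [ 0.3  1.7]
 [ 0.3  0.4]
 [ 1.1  0.1]]
pull [598.3 198.  106. ] locka [460.9  60.9  82. ] lockb [471.2 170.4  82. ] y axis [0.09314407 0.99565264 0.        ]
```

>>> move_arm(
  deltas=[
    [1,-22,-3,0,0,0,0],
    [1,-21,-3,0,0,0,-1.3],
    [1,0,0,30,0,0,0],
    [1,0,0,30,0,0,0],
    [1,0,0,30,0,0,0],
    [1,0,0,30,0,0,0],
    [1,0,0,20,0,0,0],
    [1,0,0,0,0,0,0],
    [0,0,0,0,0,0,0],
    [0,0,0,0,0,0,0],
  ],
)

```text
clock: 3.12
eef_pos: [0.5992, 0.1986, 0.1011]
tool_rot: [0.045, 0.999, 0.0, 0.001]
ft_force: [0.4, -0.4, 0.8]
grip_width: 0.0636
grasp_force: 0.0
```

>>> move_arm(
  deltas=[
    [0,0,0,0,0,0,0],
    [0,0,0,0,0,0,0],
    [0,0,0,0,0,0,0],
    [0,0,0,0,0,0,0],
    [0,0,0,0,0,0,0],
  ],
)

```text
clock: 3.53
eef_pos: [0.5989, 0.1981, 0.1008]
tool_rot: [0.046, 0.999, 0.0, 0.001]
ft_force: [-1.1, 0.1, 5.4]
grip_width: 0.0131
grasp_force: 59.9
```

```bash
python3 -c "
from h import *
obs()"
```

```text
t 3.53 tcp [598.9 198.1 100.8] toolx [-0.996  0.091 -0.002] tooly [0.091 0.996 0.001] toolz [ 0.002  0.    -1.   ] grip 13.1 F [-1.1  0.1  5.4] M [-0.23  0.18 -0.05] gf 59.9
q [ 0.32  0.58  0.15  1.14 -0.    0.41]
```

>>> move_arm(
  deltas=[
    [0,0,10,0,0,0,0],
    [0,0,20,0,0,0,0],
    [0,0,20,0,0,0,0],
    [0,0,20,0,0,0,0],
    [0,0,20,0,0,0,0],
    [0,0,15,0,0,0,0],
    [0,0,10,0,0,0,0],
    [0,0,4,0,0,0,0],
    [0,0,0,0,0,0,0],
  ],
)

```text
clock: 4.28
eef_pos: [0.6101, 0.3168, 0.1008]
tool_rot: [0.046, 0.999, -0.0, 0.002]
ft_force: [0.6, -1.9, 6.2]
grip_width: 0.0129
grasp_force: 60.1
```

```bash
python3 -c "
from h import *
obs(); shot('top','top2',(100,110,360,200),2.2)"
```

```text
t 4.28 tcp [610.1 316.8 100.8] toolx [-0.996  0.091 -0.003] tooly [ 0.091  0.996 -0.001] toolz [ 0.003 -0.001 -1.   ] grip 12.9 F [ 0.6 -1.9  6.2] M [-0.4   0.02 -0.12] gf 60.1
q [ 0.48  0.69  0.35  1.23 -0.    0.57]
```

View pics/top2.png

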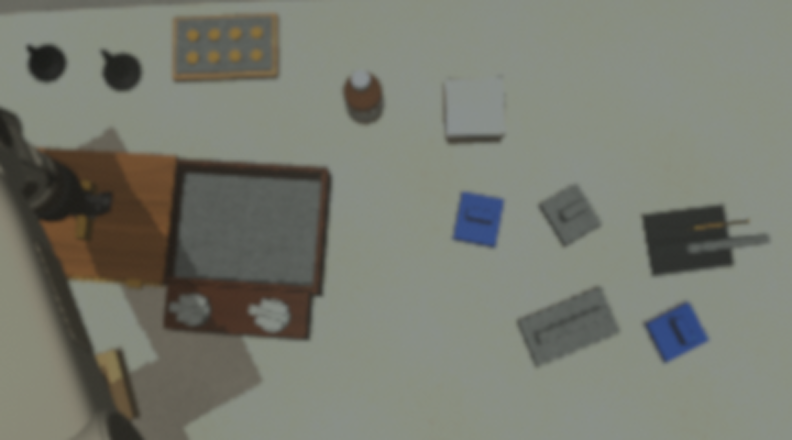

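>>> move_arm(
  deltas=[
    [1,0,0,0,0,0,0],
    [1,0,0,0,0,0,0],
    [1,0,0,0,0,0,0],
    [1,0,0,-20,0,0,0],
    [1,0,0,-40,0,0,0],
    [1,0,0,-40,0,0,0],
    [1,0,0,-40,0,0,0],
    [1,2,-33,0,0,0,0],
    [1,2,-33,0,0,0,0],
    [1,2,-33,0,0,0,0],
  ],
)

```text
clock: 5.17
eef_pos: [0.5942, 0.2184, 0.2401]
tool_rot: [0.045, 0.999, 0.0, 0.001]
ft_force: [-0.2, -1.0, -0.5]
grip_width: 0.0854
grasp_force: 0.0
```

>>> move_arm(
  deltas=[
    [1,2,-33,0,0,0,0],
    [1,2,-33,0,0,0,0],
    [1,2,-33,0,0,0,0],
    [1,2,-33,0,0,0,0],
    [1,2,-33,0,0,0,0],
    [1,2,-33,0,0,0,0],
    [1,2,-33,0,0,0,0],
    [1,2,-33,0,0,0,0],
    [1,2,-33,0,0,0,0],
    [1,2,-33,0,0,0,0],
  ],
)

```text
clock: 6.0
eef_pos: [0.5434, -0.1097, 0.2391]
tool_rot: [0.045, 0.999, 0.0, -0.0]
ft_force: [1.0, -0.3, -0.4]
grip_width: 0.0855
grasp_force: 0.0
```

>>> move_arm(
  deltas=[
    [1,2,-33,0,0,0,0],
    [1,2,-33,0,0,0,0],
    [1,2,-33,0,0,0,0],
    [1,2,-33,0,0,0,0],
    [1,2,-33,0,0,0,0],
    [1,2,-33,0,0,0,0],
    [1,2,-33,0,0,0,0],
    [1,0,0,0,0,0,0],
    [1,0,0,0,0,0,0],
  ],
)

```text
clock: 6.75
eef_pos: [0.5083, -0.3387, 0.2384]
tool_rot: [0.047, 0.999, 0.001, -0.0]
ft_force: [0.5, 1.6, 0.2]
grip_width: 0.0851
grasp_force: 0.0
```

Run:
```python
from h import *
obs()
shot("wrist","w2")
for q in ["long_a","short_a"]:
    print(q,[(round(r["conf"],2),r["rect"]) for r in bot.outline_of(q,"wrist")][:4])
```

```text
t 6.75 tcp [ 508.3 -338.7  238.4] toolx [-0.996  0.094  0.001] tooly [0.094 0.996 0.001] toolz [-0.001  0.001 -1.   ] grip 85.1 F [0.5 1.6 0.2] M [ 0.02  0.02 -0.01] gf 0.0
q [-0.59  0.47  0.33  1.43  0.   -0.49]
long_a [(0.89, [204.6, 72.9, 120.3, 103.8])]
short_a [(0.96, [335.4, 208.8, 62.4, 58.5]), (0.79, [99.1, 91.8, 75.1, 72.8]), (0.73, [235.0, 218.5, 70.2, 63.1])]
```

View pics/w2.png

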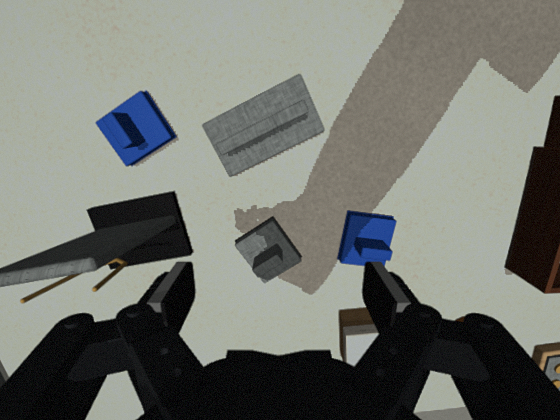

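```bash
cat > stand.py <<'E'
from h import *
from scipy.optimize import least_squares
def stand(f,half,px,guess):
    c=load(f)
    X=np.array([(-35,-half),(35,-half),(35,half),(-35,half)])/1000.
    px=np.array(px,float)
    def g(p):
        r=R.from_euler("z",p[2]).as_matrix()[:2,:2]; W=np.c_[X@r.T+p[:2],np.full(4,.022)]
        return (w2p(W,c)-px).ravel()
    best=min((least_squares(g,[*guess,a]) for a in np.arange(0,6.28,.5)),key=lambda s:s.cost)
    x=best.x; 
    print("pos mm",(x[:2]*1000).round(1),"fin dir deg",(np.degrees(x[2])+90)%180,"rms",np.sqrt(np.mean(best.fun**2)).round(2)); return x
E
python3 - <<'E'
from stand import *
print(load("w2")[0])
m=[r for r in bot.outline_of("long_a","wrist")][0]["pixels"]
print(cv2.boxPoints(cv2.minAreaRect(np.argwhere(m)[:,::-1].astype(np.float32))))
# order: (-x,-y),(x,-y),(x,y),(-x,y) ccw in world; picture is mirrored-free either way, try both
for px,h,g in ([(202,125),(301,74),(325,130),(232,176)],64,(.43,-.35)),([(273,217),(302,256),(265,283),(236,240)],31,(.6,-.36)):
    for k in range(2):
        for q in (px,px[::-1]):
            stand("w2",h,q[k:]+q[:k],g)
E
```

```text
[[290.15710967   0.         278.33861595]
 [  0.         290.15710967 210.58423387]
 [  0.           0.           1.        ]]
[[199.85722 124.07463]
 [299.74524  71.86044]
 [328.90344 127.64139]
 [229.01544 179.85558]]
pos mm [ 443.3 -349.4] fin dir deg 127.60691860023115 rms 61.96
pos mm [ 441.7 -345.6] fin dir deg 21.624957166982597 rms 25.12
pos mm [ 441.8 -347.7] fin dir deg 110.86570534018938 rms 43.09
pos mm [ 438.6 -348. ] fin dir deg 110.64216836979881 rms 1.24
pos mm [ 595.8 -359.5] fin dir deg 141.42650587536707 rms 31.73
pos mm [ 593.5 -358.4] fin dir deg 118.68981010396152 rms 1.39
pos mm [ 597.1 -359. ] fin dir deg 120.67048746465821 rms 32.84
pos mm [ 593.4 -358.7] fin dir deg 29.535306690324745 rms 3.39
```

Fit quality is about 1.3 px. The long stand is at (439,-348) mm with its fin at 110.6°, and the short stand is at (593.5,-358) mm with its fin at 118.7°. These match the description, so I take the long one first.

>>> move_arm(
  deltas=[
    [1,0,0,0,0,0,7.1],
    [1,0,0,0,0,0,7.1],
    [1,0,0,0,0,0,7.1],
    [1,0,0,0,0,0,7.1],
    [1,0,0,0,0,0,7.1],
    [1,0,0,0,0,0,7.1],
    [1,0,0,0,0,0,7.1],
    [1,0,0,0,0,0,7.1],
    [1,0,0,0,0,0,7.1],
    [1,8,-34,0,0,0,0],
  ],
)

```text
clock: 7.78
eef_pos: [0.4792, -0.3396, 0.238]
tool_rot: [0.566, 0.824, 0.001, 0.001]
ft_force: [-0.5, -1.2, -0.3]
grip_width: 0.0853
grasp_force: 0.0
```

>>> move_arm(
  deltas=[
    [1,8,-34,30,0,0,0],
    [1,0,0,35,0,0,0],
    [1,0,0,35,0,0,0],
    [1,0,0,0,0,0,0],
    [1,0,0,0,0,0,0],
  ],
)

```text
clock: 8.2
eef_pos: [0.4423, -0.344, 0.1411]
tool_rot: [0.567, 0.824, 0.0, -0.002]
ft_force: [-0.4, 0.2, 0.2]
grip_width: 0.0856
grasp_force: 0.0
```

Run:
```python
from h import *
o,m=obs(); c=shot("wrist","w3")
print("need tool mm",tool([438.6-o["eef_pos"][0]*1e3,-348-o["eef_pos"][1]*1e3,38-o["eef_pos"][2]*1e3],m))
for r in bot.outline_of("long_a","wrist")[:2]:
    px=r["pixels"]; print(r["conf"],cv2.minAreaRect(np.argwhere(px)[:,::-1].astype(np.float32)))
print("expected plinth", w2p(np.array([[438.6,-348,22]])/1e3,c))
```

```text
t 8.2 tcp [ 442.3 -344.   141.1] toolx [-0.358  0.934  0.004] tooly [ 0.934  0.358 -0.002] toolz [-0.004  0.003 -1.   ] grip 85.6 F [-0.4  0.2  0.2] M [-0.03 -0.07  0.01] gf 0.0
q [-0.66  0.42 -0.    1.15  0.    0.54]
need tool mm [ -2.9  -4.7 103.1]
0.64 ((270.71246337890625, 209.65257263183594), (80.524658203125, 144.8262481689453), 1.3019527196884155)
expected plinth [[272.73112331 211.0713153 ]]
```

>>> move_arm(
  deltas=[
    [1,-3,-5,20,0,0,0.5],
    [1,0,0,30,0,0,0],
    [1,0,0,30,0,0,0],
    [1,0,0,18,0,0,0],
    [1,0,0,5,0,0,0],
    [0,0,0,0,0,0,0],
    [0,0,0,0,0,0,0],
    [0,0,0,0,0,0,0],
    [0,0,0,0,0,0,0],
    [0,0,0,0,0,0,0],
  ],
)

```text
clock: 9.13
eef_pos: [0.4406, -0.3513, 0.0408]
tool_rot: [0.571, 0.821, -0.0, 0.002]
ft_force: [0.7, 1.2, -0.1]
grip_width: 0.0252
grasp_force: 0.0
```

>>> move_arm(
  deltas=[
    [0,0,0,0,0,0,0],
    [0,0,0,0,0,0,0],
    [0,0,0,-10,0,0,0],
    [0,0,0,-20,0,0,0],
    [0,0,0,-30,0,0,0],
    [0,0,0,-40,0,0,0],
    [0,0,0,-40,0,0,0],
    [0,0,0,-40,0,0,0],
    [0,0,0,-20,0,0,0],
  ],
)

```text
clock: 9.88
eef_pos: [0.4407, -0.3513, 0.245]
tool_rot: [0.571, 0.821, -0.0, 0.003]
ft_force: [0.7, 0.6, -1.7]
grip_width: 0.0126
grasp_force: 59.0
```

>>> move_arm(
  deltas=[
    [0,0,0,0,0,0,6.5],
    [0,0,0,0,0,0,6.5],
    [0,0,0,0,0,0,6.5],
    [0,0,0,0,0,0,6.5],
    [0,0,0,0,0,0,0],
  ],
)

```text
clock: 10.3
eef_pos: [0.4392, -0.3502, 0.2392]
tool_rot: [0.742, 0.671, -0.0, -0.001]
ft_force: [1.0, 0.1, -1.3]
grip_width: 0.0128
grasp_force: 58.9
```

```bash
cat >> h.py <<'E'
def case(v):
    p=np.load("case.npy"); r=R.from_euler("z",p[2]).as_matrix()
    return r@np.array(v,float)+[p[0]*1e3,p[1]*1e3,0]
def need(target,o,m,ang=None):
    print("tcp->",np.round(target,1),"tool mm",tool(np.array(target)-o["eef_pos"]*1e3,m),end=" ")
    a=np.degrees(np.arctan2(m[1,1],m[0,1])); print("tooly deg",a.round(2),"tool-z turn", None if ang is None else round(a-ang,2))
E
python3 - <<'E'
from h import *
o,m=obs(); t=case((0,-37,0)); t[2]=200; need(t,o,m,-5.35)
E
```

```text
t 10.3 tcp [ 439.2 -350.2  239.2] toolx [0.1   0.995 0.001] tooly [ 0.995 -0.1   -0.001] toolz [-0.001  0.001 -1.   ] grip 12.8 F [ 1.   0.1 -1.3] M [-0.01  0.02  0.01] gf 58.9
q [-0.67  0.37  0.18  1.38  0.    1.  ]
tcp-> [586.1  67.3 200. ] tool mm [430.  104.6  39.4] tooly deg -5.72 tool-z turn -0.37
```

>>> move_arm(
  deltas=[
    [0,20,5,0,0,0,0],
    [0,34,8,0,0,0,0],
    [0,34,8,0,0,0,0],
    [0,34,8,0,0,0,0],
    [0,34,8,0,0,0,0],
    [0,34,8,0,0,0,0],
    [0,34,8,0,0,0,0],
    [0,34,8,0,0,0,0],
    [0,34,8,0,0,0,0],
    [0,34,9,0,0,0,0],
  ],
)

```text
clock: 11.13
eef_pos: [0.5488, -0.032, 0.2392]
tool_rot: [0.74, 0.673, -0.0, -0.0]
ft_force: [0.5, -0.6, -2.7]
grip_width: 0.0129
grasp_force: 58.9
```

>>> move_arm(
  deltas=[
    [0,34,9,0,0,0,0],
    [0,34,9,0,0,0,0],
    [0,20,5,0,0,0,0],
    [0,12,3,0,0,0,0],
    [0,0,0,0,0,0,0],
    [0,0,0,0,0,0,0],
  ],
)

```text
clock: 11.63
eef_pos: [0.5844, 0.0631, 0.2388]
tool_rot: [0.74, 0.672, -0.001, -0.0]
ft_force: [-0.7, -0.9, -2.2]
grip_width: 0.013
grasp_force: 58.9
```

Run:
```python
from h import *
o,m=obs(); t=case((0,-41,0)); t[2]=48; need(t,o,m,-5.35)
```

```text
t 11.63 tcp [584.4  63.1 238.8] toolx [ 0.096  0.995 -0.001] tooly [ 0.995 -0.096 -0.001] toolz [-0.001 -0.001 -1.   ] grip 13.0 F [-0.7 -0.9 -2.2] M [ 0.01  0.05 -0.04] gf 58.9
q [ 0.11  0.42  0.26  1.41 -0.    1.77]
tcp-> [585.7  63.3  48. ] tool mm [  0.5   1.5 190.8] tooly deg -5.49 tool-z turn -0.14
```

>>> move_arm(
  deltas=[
    [0,0,1,30,0,0,0],
    [0,0,0,40,0,0,0],
    [0,0,0,40,0,0,0],
    [0,0,0,35,0,0,0],
    [0,0,0,25,0,0,0],
    [0,0,0,12,0,0,0],
    [0,0,0,6,0,0,0],
    [0,0,0,2,0,0,0],
    [0,0,0,0,0,0,0],
    [1,0,0,0,0,0,0],
  ],
)

```text
clock: 12.47
eef_pos: [0.5871, 0.0626, 0.0509]
tool_rot: [0.741, 0.671, 0.001, 0.001]
ft_force: [0.9, 0.2, 1.0]
grip_width: 0.0238
grasp_force: 0.0
```

>>> move_arm(
  deltas=[
    [1,0,0,0,0,0,0],
    [1,0,0,0,0,0,0],
    [1,0,0,0,0,0,0],
    [1,0,0,0,0,0,0],
    [1,0,0,-20,0,0,0],
    [1,0,0,-40,0,0,0],
    [1,0,0,-40,0,0,0],
    [1,0,0,-40,0,0,0],
    [1,0,0,-40,0,0,0],
    [1,0,0,-10,0,0,0],
  ],
)

```text
clock: 13.3
eef_pos: [0.5888, 0.0636, 0.2475]
tool_rot: [0.741, 0.672, 0.005, 0.004]
ft_force: [1.3, 0.8, 0.6]
grip_width: 0.0852
grasp_force: 0.0
```

Run:
```python
from h import *
o,m=obs(); shot("wrist","w4"); shot("top","top4",(100,110,360,200),2.2)
need((590,-350,240),o,m,28.7)
for r in bot.outline_of("short_a","top")[:4]: print(r["conf"],r["rect"])
```

```text
t 13.3 tcp [588.8  63.6 247.5] toolx [0.098 0.995 0.003] tooly [ 0.995 -0.098  0.013] toolz [ 0.013  0.001 -1.   ] grip 85.2 F [1.3 0.8 0.6] M [ 0.02 -0.12 -0.  ] gf 0.0
q [ 0.11  0.41  0.27  1.41 -0.    1.78]
tcp-> [ 590 -350  240] tool mm [-411.5   41.5    6.9] tooly deg -5.6 tool-z turn -34.3
0.77 [346.8, 189.5, 25.6, 31.9]
0.76 [304.2, 198.7, 23.7, 23.4]
0.76 [392.6, 251.0, 28.1, 24.7]
0.68 [392.2, 202.7, 56.7, 33.0]
```

View pics/top4.png

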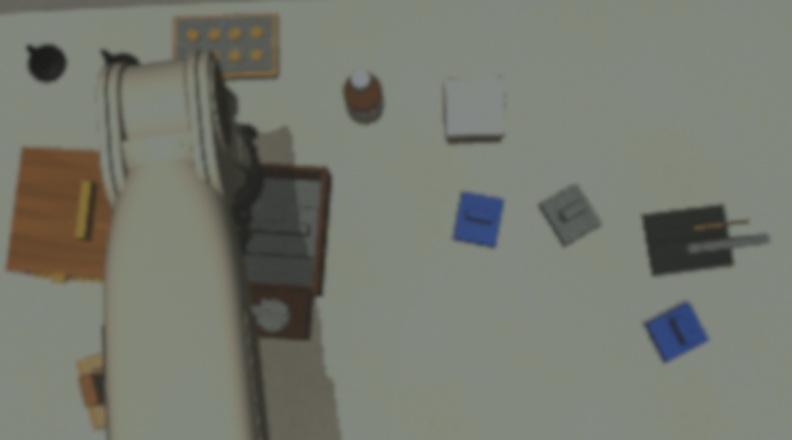

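>>> move_arm(
  deltas=[
    [1,-32,4,0,0,0,0],
    [1,-32,3,0,0,0,0],
    [1,-32,4,0,0,0,0],
    [1,-32,3,0,0,0,0],
    [1,-32,4,0,0,0,0],
    [1,-32,3,0,0,0,0],
    [1,-32,4,0,0,0,0],
    [1,-32,3,0,0,0,0],
    [1,-32,4,0,0,0,0],
    [1,-32,3,0,0,0,0],
  ],
)

```text
clock: 14.28
eef_pos: [0.5881, -0.2598, 0.2361]
tool_rot: [0.741, 0.672, -0.001, -0.002]
ft_force: [1.2, -0.2, -0.8]
grip_width: 0.0854
grasp_force: 0.0
```

>>> move_arm(
  deltas=[
    [1,-32,3,0,0,0,0],
    [1,-32,3,0,0,0,0],
    [1,-32,3,0,0,0,0],
    [1,0,0,20,0,0,-6.9],
    [1,0,0,20,0,0,-6.9],
    [1,0,0,20,0,0,-6.9],
    [1,0,0,20,0,0,-6.8],
    [1,0,0,20,0,0,-6.8],
    [1,0,0,0,0,0,0],
    [1,0,0,0,0,0,0],
  ],
)

```text
clock: 15.12
eef_pos: [0.5869, -0.3539, 0.1355]
tool_rot: [0.511, 0.859, 0.0, -0.004]
ft_force: [-1.0, 0.1, -0.1]
grip_width: 0.0857
grasp_force: 0.0
```

Run:
```python
from h import *
o,m=obs(); c=shot("wrist","w5")
need((593.5,-358.5,40),o,m,28.7)
for r in bot.outline_of("short_a","wrist")[:3]:
    px=r["pixels"]; print(r["conf"],cv2.minAreaRect(np.argwhere(px)[:,::-1].astype(np.float32)))
a=np.radians(118.7); u=np.array([np.cos(a),np.sin(a),0])*31; v=np.array([-np.sin(a),np.cos(a),0])*35
print("expected", cv2.minAreaRect(w2p([(np.array([593.5,-358.5,22])+s*u+t*v)/1e3 for s,t in((1,1),(1,-1),(-1,-1),(-1,1))],c).astype(np.float32)))
```

```text
t 15.12 tcp [ 586.9 -353.9  135.5] toolx [-0.477  0.879  0.007] tooly [ 0.879  0.477 -0.004] toolz [-0.006  0.004 -1.   ] grip 85.7 F [-1.   0.1 -0.1] M [-0.04 -0.02  0.02] gf 0.0
q [-0.54  0.67  0.41  1.32  0.    0.53]
tcp-> [ 593.5 -358.5   40. ] tool mm [-7.8  4.  95.4] tooly deg 28.52 tool-z turn -0.18
0.83 ((361.2933044433594, 82.28985595703125), (88.78271484375, 90.57838439941406), 42.61406326293945)
0.75 ((287.0, 221.0), (74.0, 78.0), 90.0)
expected ((282.4443664550781, 217.04559326171875), (65.58109283447266, 80.61946105957031), 89.85587310791016)
```

View pics/w5.png

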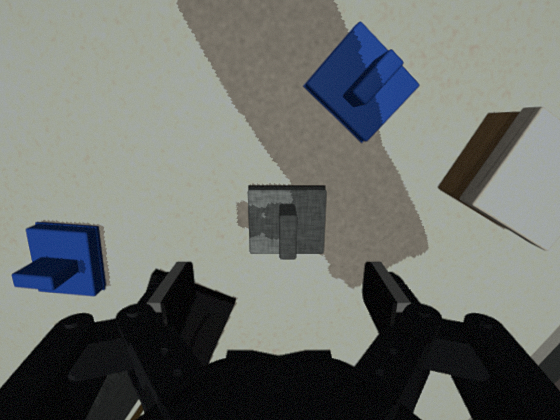

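The grey short stand is centred at (287,221) with its fin vertical, between the fingers. The necklace stand's base corner is at (236,297), so I check clearance there.

Run:
```python
from h import *
c=load("w5"); o,m=obs(); P=p2w([(236,297),(153,272)],.012,c)*1e3; print(P, (P-[593.5,-358.5,0])@m)
c=load("w2"); P=p2w([(176,193),(192,252),(88,208)],.012,c)*1e3; print(P, (P-[593.5,-358.5,0])@m)
```

```text
t 15.22 tcp [ 589.  -355.2  139.3] toolx [-0.478  0.878  0.   ] tooly [ 0.878  0.478 -0.   ] toolz [-0.  0. -1.] grip 85.5 F [0.1 0.2 1.1] M [-0.03  0.01  0.02] gf 0.0
q [-0.54  0.67  0.42  1.32 -0.    0.53]
[[ 594.39375592 -458.70387752   12.        ]
 [ 508.55166103 -473.43614699   12.        ]] [[ -88.43389675  -47.12552241  -12.01028363]
 [ -60.33060328 -129.56404328  -11.9964651 ]]
[[ 508.13175466 -469.83855305   12.        ]
 [ 591.75218869 -464.39115664   12.        ]
 [ 516.61492921 -591.69426989   12.        ]] [[ -56.97008645 -128.21277355  -11.99602673]
 [ -92.16603236  -52.16478673  -12.01038723]
 [-168.051427   -179.02335872  -12.00985161]]
```

>>> move_arm(
  deltas=[
    [1,-8,5,10,0,0,0],
    [1,0,0,30,0,0,0],
    [1,0,0,30,0,0,0],
    [1,0,0,20,0,0,0],
    [1,0,0,8,0,0,0],
    [1,0,0,0,0,0,0],
    [0,0,0,0,0,0,0],
    [0,0,0,0,0,0,0],
    [0,0,0,0,0,0,0],
    [0,0,0,0,0,0,0],
  ],
)

```text
clock: 16.05
eef_pos: [0.5983, -0.3605, 0.0434]
tool_rot: [0.51, 0.86, -0.0, 0.002]
ft_force: [-0.3, 0.5, 0.0]
grip_width: 0.0388
grasp_force: 0.0
```

>>> move_arm(
  deltas=[
    [0,0,0,0,0,0,0],
    [0,0,0,0,0,0,0],
    [0,0,0,0,0,0,0],
    [0,0,0,-10,0,0,0],
    [0,0,0,-30,0,0,0],
    [0,0,0,-40,0,0,0],
    [0,0,0,-40,0,0,0],
    [0,0,0,-40,0,0,0],
    [0,0,0,-40,0,0,0],
  ],
)

```text
clock: 16.8
eef_pos: [0.5963, -0.3594, 0.2429]
tool_rot: [0.51, 0.86, -0.0, -0.001]
ft_force: [0.7, -0.7, -2.6]
grip_width: 0.0129
grasp_force: 58.8
```

>>> move_arm(
  deltas=[
    [0,0,0,0,0,0,6.8],
    [0,0,0,0,0,0,6.8],
    [0,0,0,0,0,0,6.8],
    [0,0,0,0,0,0,6.8],
    [0,0,0,0,0,0,6.8],
    [0,0,0,0,0,0,0],
  ],
)

```text
clock: 17.3
eef_pos: [0.5966, -0.3596, 0.2408]
tool_rot: [0.74, 0.673, -0.0, -0.001]
ft_force: [0.1, 0.2, -1.7]
grip_width: 0.013
grasp_force: 58.7
```

Run:
```python
from h import *
o,m=obs(); t=case((0,69,0)); t[2]=240; need(t,o,m,-5.35)
```

```text
t 17.3 tcp [ 596.6 -359.6  240.8] toolx [0.095 0.996 0.001] tooly [ 0.996 -0.095 -0.002] toolz [-0.001  0.001 -1.   ] grip 13.0 F [ 0.1  0.2 -1.7] M [ 0.04 -0.03  0.08] gf 58.7
q [-0.54  0.67  0.67  1.58 -0.    1.12]
tcp-> [595.9 172.8 240. ] tool mm [530.  -51.    1.2] tooly deg -5.43 tool-z turn -0.08
```

>>> move_arm(
  deltas=[
    [0,20,-2,0,0,0,0],
    [0,34,-3,0,0,0,0],
    [0,34,-3,0,0,0,0],
    [0,34,-3,0,0,0,0],
    [0,34,-3,0,0,0,0],
    [0,34,-4,0,0,0,0],
    [0,34,-4,0,0,0,0],
    [0,34,-3,0,0,0,0],
    [0,34,-3,0,0,0,0],
    [0,34,-3,0,0,0,0],
  ],
)

```text
clock: 18.13
eef_pos: [0.5958, -0.0307, 0.2413]
tool_rot: [0.738, 0.675, -0.0, -0.0]
ft_force: [0.6, 0.9, -2.4]
grip_width: 0.0125
grasp_force: 58.9
```

>>> move_arm(
  deltas=[
    [0,34,-3,0,0,0,0],
    [0,34,-3,0,0,0,0],
    [0,34,-3,0,0,0,0],
    [0,34,-4,0,0,0,0],
    [0,34,-3,0,0,0,0],
    [0,24,-2,0,0,0,0],
    [0,10,-2,0,0,0,0],
    [0,0,0,0,0,0,0],
    [0,0,0,0,0,0,0],
  ],
)

```text
clock: 18.88
eef_pos: [0.5951, 0.1724, 0.2409]
tool_rot: [0.738, 0.674, -0.001, 0.0]
ft_force: [0.1, 0.0, -2.4]
grip_width: 0.0129
grasp_force: 58.9
```

Run:
```python
from h import *
o,m=obs(); t=case((0,69,0)); t[2]=50; need(t,o,m,-5.35); shot("top","top5",(100,110,180,150),4)
```

```text
t 18.88 tcp [595.1 172.4 240.9] toolx [ 0.09   0.996 -0.001] tooly [ 0.996 -0.09  -0.001] toolz [-0.001 -0.001 -1.   ] grip 12.9 F [ 0.1  0.  -2.4] M [-0.04 -0.06 -0.01] gf 58.9
q [ 0.28  0.49  0.37  1.45 -0.    1.94]
tcp-> [595.9 172.8  50. ] tool mm [  0.8   0.9 190.9] tooly deg -5.19 tool-z turn 0.16
```

View pics/top5.png

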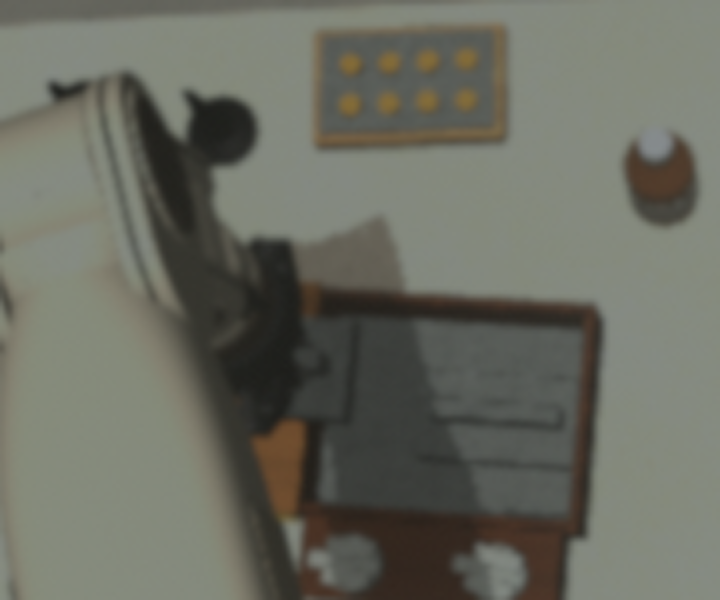

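>>> move_arm(
  deltas=[
    [0,-5,1,30,0,0,0],
    [0,0,0,40,0,0,0],
    [0,0,0,40,0,0,0],
    [0,0,0,30,0,0,0],
    [0,0,0,20,0,0,0],
    [0,0,0,10,0,0,0],
    [0,0,0,10,0,0,0],
    [0,0,0,7,0,0,0],
    [0,0,0,3,0,0,0],
    [0,0,0,0,0,0,0],
  ],
)

```text
clock: 19.77
eef_pos: [0.5965, 0.1673, 0.0517]
tool_rot: [0.739, 0.673, 0.0, 0.0]
ft_force: [0.1, 0.6, -3.3]
grip_width: 0.0134
grasp_force: 58.8
```

Run:
```python
from h import *
o,m=obs(); t=case((0,63,0)); t[2]=50; need(t,o,m,-5.35)
```

```text
t 19.77 tcp [596.5 167.3  51.7] toolx [0.093 0.996 0.   ] tooly [ 0.996 -0.093  0.001] toolz [ 0.001  0.    -1.   ] grip 13.4 F [ 0.1  0.6 -3.3] M [-0.02  0.    0.  ] gf 58.8
q [ 0.27  0.61  0.06  1.02 -0.    1.94]
tcp-> [595.4 166.9  50. ] tool mm [-0.6 -1.1  1.7] tooly deg -5.34 tool-z turn 0.01
```

>>> move_arm(
  deltas=[
    [0,0,0,2.5,0,0,0],
    [0,0,0,0,0,0,0],
    [1,0,0,0,0,0,0],
    [1,0,0,0,0,0,0],
    [1,0,0,0,0,0,0],
    [1,0,0,0,0,0,0],
    [1,0,0,0,0,0,0],
    [1,0,0,-20,0,0,0],
    [1,0,0,-40,0,0,0],
    [1,0,0,-40,0,0,0],
  ],
)

```text
clock: 20.6
eef_pos: [0.5943, 0.1671, 0.1478]
tool_rot: [0.739, 0.674, -0.002, -0.001]
ft_force: [1.9, 1.2, 0.5]
grip_width: 0.0854
grasp_force: 0.0
```

>>> move_arm(
  deltas=[
    [1,0,0,-40,0,0,-7],
    [1,0,0,-40,0,0,-7],
    [1,0,0,-10,0,0,-7],
    [1,0,0,0,0,0,-7],
    [1,0,0,0,0,0,-7],
    [1,0,0,0,0,0,-7],
    [1,0,0,0,0,0,-7],
    [1,0,0,0,0,0,-7],
    [1,0,0,0,0,0,-7],
    [1,0,0,0,0,0,-7],
  ],
)

```text
clock: 21.43
eef_pos: [0.5959, 0.1676, 0.2387]
tool_rot: [0.216, 0.976, 0.0, 0.0]
ft_force: [-0.3, -0.0, 0.4]
grip_width: 0.0853
grasp_force: 0.0
```

>>> move_arm(
  deltas=[
    [1,0,0,0,0,0,-7],
    [1,0,0,0,0,0,-7],
    [1,0,0,0,0,0,-6],
    [1,0,0,0,0,0,0],
    [1,0,0,0,0,0,0],
  ],
)

```text
clock: 21.85
eef_pos: [0.5959, 0.1676, 0.2387]
tool_rot: [0.048, 0.999, -0.0, -0.0]
ft_force: [0.2, 0.1, -0.3]
grip_width: 0.0854
grasp_force: 0.0
```

Run:
```python
from h import *
o,m=obs(); t=case((0,213.5,0)); t[2]=240; need(t,o,m,84.65); shot("wrist","w6")
```

```text
t 21.85 tcp [595.9 167.6 238.7] toolx [-0.995  0.095  0.   ] tooly [ 0.095  0.995 -0.   ] toolz [-0. -0. -1.] grip 85.4 F [ 0.2  0.1 -0.3] M [-0.    0.01 -0.05] gf 0.0
q [ 0.27  0.48  0.36  1.44 -0.    0.37]
tcp-> [609.4 316.7 240. ] tool mm [  0.8 149.8  -1.3] tooly deg 84.53 tool-z turn -0.12
```

View pics/w6.png

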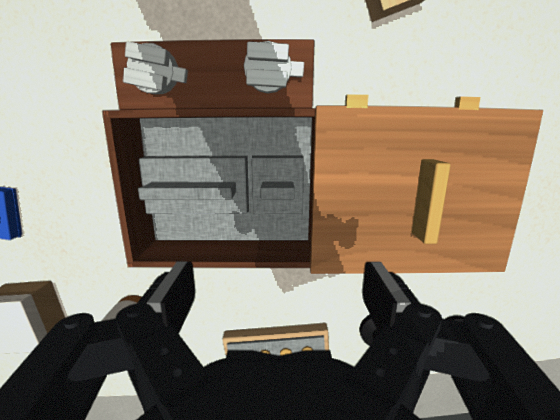

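Both stands lie flat on the compartment floor in one column: the long one spans columns 140–247 and the short one 252–303. The cover rests on the deck with its pull at (432,200). Now I shut it.

>>> move_arm(
  deltas=[
    [1,0,37,0,0,0,0],
    [1,0,37,0,0,0,0],
    [1,0,38,0,0,0,0],
    [1,0,38,0,0,0,0],
    [1,0,0,35,0,0,0],
    [1,0,0,35,0,0,0],
    [1,0,0,35,0,0,0],
    [1,0,0,25,0,0,0],
    [1,0,0,9,0,0,0],
    [1,0,0,0,0,0,0],
  ],
)

```text
clock: 22.73
eef_pos: [0.6078, 0.3159, 0.0961]
tool_rot: [0.047, 0.999, -0.002, -0.003]
ft_force: [-1.1, -0.7, 0.3]
grip_width: 0.0854
grasp_force: 0.0
```

>>> move_arm(
  deltas=[
    [0,0,0,0,0,0,0],
    [0,0,0,0,0,0,0],
    [0,0,0,0,0,0,0],
    [0,0,0,0,0,0,0],
    [0,0,0,0,0,0,0],
    [0,0,0,0,0,0,0],
    [0,0,0,0,0,0,0],
  ],
)

```text
clock: 23.32
eef_pos: [0.6103, 0.3168, 0.101]
tool_rot: [0.047, 0.999, 0.0, 0.001]
ft_force: [-1.3, -2.3, 4.9]
grip_width: 0.0128
grasp_force: 60.5
```

Run:
```python
from h import *
o,m=obs(); t=case((0,0,0)); t[2]=100; need(t,o,m,84.65)
```

```text
t 23.32 tcp [610.3 316.8 101. ] toolx [-0.996  0.093 -0.002] tooly [0.093 0.996 0.   ] toolz [ 0.002  0.    -1.   ] grip 12.8 F [-1.3 -2.3  4.9] M [-0.39  0.19 -0.01] gf 60.5
q [ 0.48  0.69  0.35  1.23 -0.    0.57]
tcp-> [589.5 104.1 100. ] tool mm [   1.  -213.6    1. ] tooly deg 84.66 tool-z turn 0.01
```

>>> move_arm(
  deltas=[
    [0,0,-10,0,0,0,0],
    [0,0,-20,0,0,0,0],
    [0,0,-25,0,0,0,0],
    [0,0,-25,0,0,0,0],
    [0,0,-25,0,0,0,0],
    [0,0,-25,0,0,0,0],
    [0,0,-25,0,0,0,0],
    [0,0,-20,0,0,0,0],
    [0,0,-15,0,0,0,0],
    [0,0,-10,0,0,0,0],
  ],
)

```text
clock: 24.15
eef_pos: [0.5913, 0.1166, 0.101]
tool_rot: [0.047, 0.999, 0.001, 0.001]
ft_force: [-0.8, 2.4, 7.1]
grip_width: 0.0127
grasp_force: 60.7
```

>>> move_arm(
  deltas=[
    [0,0,-6,0,0,0,0],
    [0,0,-4,0,0,0,0],
    [0,0,-3,0,0,0,0],
    [0,0,-2,0,0,0,0],
    [0,0,-1,0,0,0,0],
    [0,0,0,0,0,0,0],
  ],
)

```text
clock: 24.65
eef_pos: [0.59, 0.1026, 0.101]
tool_rot: [0.046, 0.999, 0.001, 0.001]
ft_force: [-1.3, 3.3, 6.4]
grip_width: 0.0125
grasp_force: 60.8
```

Run:
```python
from h import *
o,m=obs(); t=case((0,0,0)); t[2]=100; need(t,o,m,84.65)
```

```text
t 24.65 tcp [590.  102.6 101. ] toolx [-0.996  0.092 -0.001] tooly [0.092 0.996 0.003] toolz [ 0.001  0.003 -1.   ] grip 12.5 F [-1.3  3.3  6.4] M [ 0.54  0.34 -0.07] gf 60.8
q [0.17 0.52 0.05 1.1  0.   0.26]
tcp-> [589.5 104.1 100. ] tool mm [0.6 1.4 1. ] tooly deg 84.7 tool-z turn 0.05
```

>>> move_arm(
  deltas=[
    [0,0,-2,0,0,0,0],
    [0,0,-1,0,0,0,0],
    [0,0,0,0,0,0,0],
  ],
)

```text
clock: 24.9
eef_pos: [0.59, 0.1026, 0.101]
tool_rot: [0.045, 0.999, 0.004, 0.001]
ft_force: [-0.4, 10.6, 4.8]
grip_width: 0.0126
grasp_force: 60.6
```

>>> move_arm(
  deltas=[
    [0,0,-2,0,0,0,0],
    [0,0,0,0,0,0,0],
    [0,0,0,0,0,0,0],
  ],
)

```text
clock: 25.15
eef_pos: [0.59, 0.1025, 0.101]
tool_rot: [0.045, 0.999, 0.006, 0.001]
ft_force: [-0.3, 15.1, 4.4]
grip_width: 0.0124
grasp_force: 60.7
```

The cover is on its stop: force rose to 15 N with no motion, and travel from the open stop is 215 mm as specified. I release and look at the slots.

>>> move_arm(
  deltas=[
    [0,0,4,0,0,0,0],
    [1,0,0,0,0,0,0],
    [1,0,0,0,0,0,0],
    [1,0,0,0,0,0,0],
    [1,0,0,0,0,0,0],
    [1,0,0,-20,0,0,0],
    [1,0,0,-40,0,0,0],
    [1,0,0,-40,0,0,0],
    [1,0,0,-40,0,0,0],
    [1,30,5,0,0,0,0],
  ],
)

```text
clock: 25.98
eef_pos: [0.5703, 0.1084, 0.2503]
tool_rot: [0.048, 0.999, 0.002, 0.012]
ft_force: [2.0, 0.9, 2.1]
grip_width: 0.0853
grasp_force: 0.0
```

>>> move_arm(
  deltas=[
    [1,30,5,0,0,0,0],
    [1,30,0,0,0,0,0],
    [1,20,0,0,0,0,0],
    [1,0,0,0,0,0,0],
    [1,0,0,0,0,0,0],
    [1,0,0,0,0,0,0],
  ],
)

```text
clock: 26.48
eef_pos: [0.4818, 0.1208, 0.2398]
tool_rot: [0.047, 0.999, 0.0, 0.001]
ft_force: [0.1, 0.4, 0.2]
grip_width: 0.0854
grasp_force: 0.0
```

Run:
```python
from h import *
p=np.load("case.npy"); p[0]=.5896;p[1]=.1030;p[2]=np.radians(-5.4); p[3]=0; np.save("case.npy",p)
o,m=obs(); c=shot("wrist","w7",(120,20,280,170),2.8)
for n,y in(("a",-55),("b",55)): print(n,case((-124,y,94)).round(1), w2p([case((-124,y,94))/1e3],c), w2p([case((-124,y,82))/1e3],c))
```

```text
t 26.48 tcp [481.8 120.8 239.8] toolx [-0.996  0.093 -0.001] tooly [0.093 0.996 0.   ] toolz [ 0.001  0.    -1.   ] grip 85.4 F [0.1 0.4 0.2] M [-0.01 -0.04 -0.  ] gf 0.0
q [ 0.25  0.23 -0.    1.33 -0.    0.34]
a [461.   59.9  94. ] [[214.30514861 184.8036551 ]] [[216.77950625 182.32779774]]
b [471.3 169.4  94. ] [[326.19999906 184.85791964]] [[324.34943035 182.37866739]]
```

View pics/w7.png

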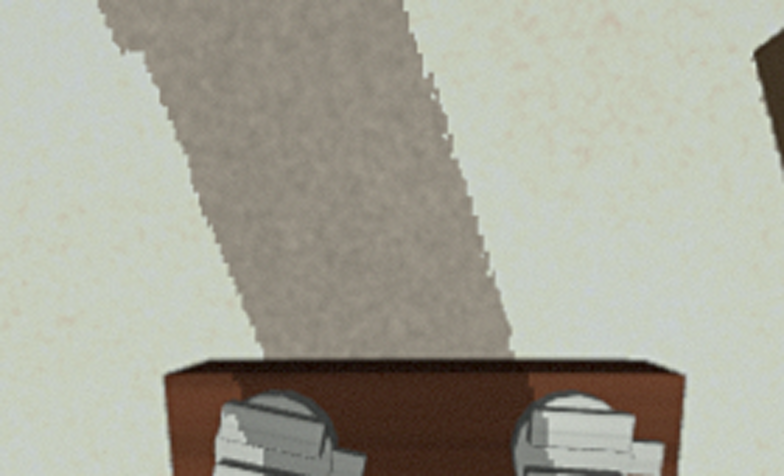

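Run:
```python
import numpy as np,cv2
im=np.load("pics/w7.npy")[140:230,170:370]; cv2.imwrite("pics/w7b.png",cv2.resize(im,None,fx=4,fy=4,interpolation=cv2.INTER_CUBIC))
```

```text
(no output)
```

View pics/w7b.png

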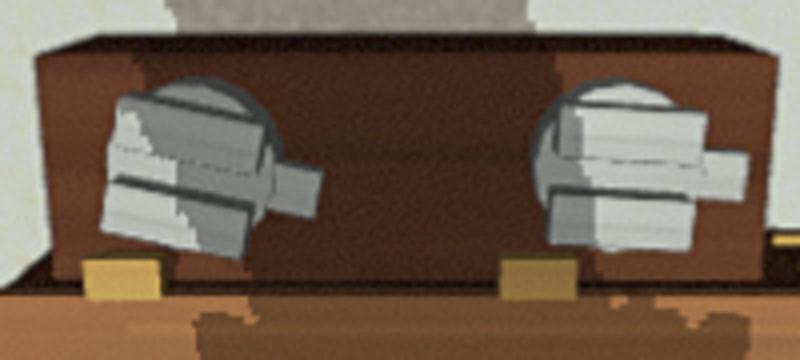

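Lock a's slot centre is at full-image pixel (216,184.5), turned about 10° clockwise. Lock b's is at (326.5,185), turned about 4.4°. Both are within 2 mm of prediction. Next is the key.

>>> move_arm(
  deltas=[
    [1,13,29,0,0,0,0],
    [1,13,29,0,0,0,0],
    [1,13,29,0,0,0,0],
    [1,13,29,0,0,0,0],
    [1,13,29,0,0,0,0],
    [1,13,28,0,0,0,0],
    [1,0,0,0,0,0,-5.7],
    [1,0,0,0,0,0,-5.7],
    [1,0,0,0,0,0,-5.7],
    [1,0,0,0,0,0,0],
  ],
)

```text
clock: 27.37
eef_pos: [0.4203, 0.301, 0.239]
tool_rot: [-0.103, 0.995, -0.0, -0.0]
ft_force: [0.7, 0.3, -0.3]
grip_width: 0.0855
grasp_force: 0.0
```

>>> move_arm(
  deltas=[
    [1,0,0,0,0,0,0],
    [1,0,0,0,0,0,0],
  ],
)

```text
clock: 27.53
eef_pos: [0.4201, 0.3004, 0.2393]
tool_rot: [-0.101, 0.995, -0.0, -0.0]
ft_force: [0.9, 0.3, 0.0]
grip_width: 0.0851
grasp_force: 0.0
```

Run:
```python
from h import *
o,m=obs(); c=shot("wrist","w8",(150,60,260,195),3)
```

```text
t 27.53 tcp [420.1 300.4 239.3] toolx [-0.979 -0.201  0.   ] tooly [-0.201  0.979 -0.   ] toolz [-0. -0. -1.] grip 85.1 F [0.9 0.3 0. ] M [ 0.   -0.   -0.02] gf 0.0
q [ 0.62  0.27  0.05  1.35 -0.    0.42]
```

View pics/w8.png

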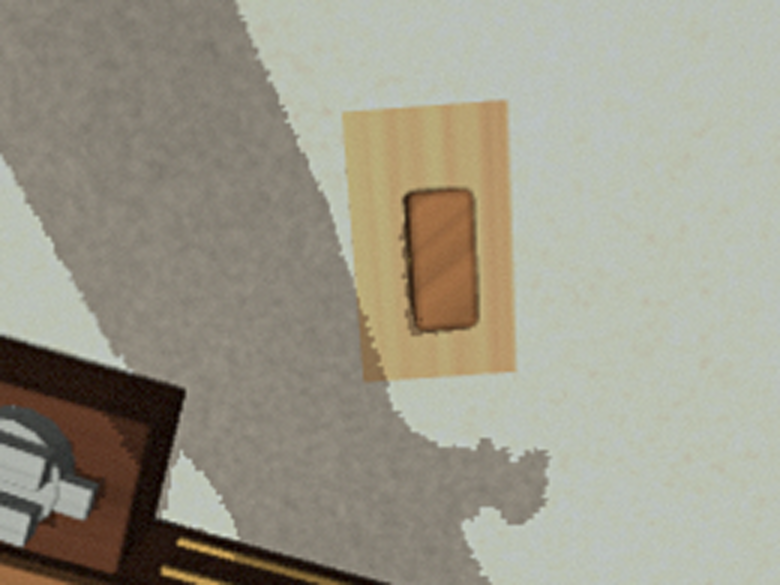

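Run:
```python
from h import *
from scipy.optimize import least_squares
c=load("w8")
def fit(px,hx,hy,z):
    px=np.array(px)/3+[150,60]; best=None
    for q in (px,px[::-1]):
        for k in range(2):
            X=np.array([(-hx,-hy),(hx,-hy),(hx,hy),(-hx,hy)])/1e3; qq=np.roll(q,k,0)
            def g(p):
                r=R.from_euler("z",p[2]).as_matrix()[:2,:2]; return (w2p(np.c_[X@r.T+p[:2],np.full(4,z)],c)-qq).ravel()
            for a in (0,1.5,3,4.5):
                s=least_squares(g,[.37,.3,a]); best=s if best is None or s.cost<best.cost else best
    x=best.x; print((x[:2]*1e3).round(1),"x-axis deg",round(np.degrees(x[2])%180,2),"rms",np.sqrt(np.mean(best.fun**2)).round(2))
fit([(343,112),(507,100),(516,372),(363,381)],50,30,.040)
fit([(407,189),(473,188),(479,328),(415,331)],21,10,.109)
W=p2w(np.array([(343,112),(507,100),(516,372),(363,381)])/3+[150,60],.04,c)*1e3
print(W.round(1),np.linalg.norm(np.roll(W,-1,0)-W,axis=1).round(1))
W=p2w(np.array([(407,189),(473,188),(479,328),(415,331)])/3+[150,60],.109,c)*1e3
print(W.round(1),np.linalg.norm(np.roll(W,-1,0)-W,axis=1).round(1))
```

```text
[365.1 307.5] x-axis deg 15.54 rms 0.31
[364.6 307.1] x-axis deg 15.15 rms 0.46
[[325.1 265.7  40. ]
 [309.2 322.5  40. ]
 [405.2 349.7  40. ]
 [420.7 292.   40. ]] [59.  99.8 59.8 99.2]
[[346.7 292.1 109. ]
 [342.5 310.9 109. ]
 [382.1 322.1 109. ]
 [386.9 303.2 109. ]] [19.2 41.1 19.5 41.7]
```

The block is at (365,307.4) with yaw 15.4°, and the key handle agrees within 0.5 mm. The fitted sides are 59×99 and 19×41 mm, matching the sizes given. I grip the key.

>>> move_arm(
  deltas=[
    [1,0,0,0,0,0,-3.8],
    [1,26,11,0,0,0,0],
    [1,26,11,0,0,0,0],
    [1,0,0,35,0,0,0],
    [1,0,0,0,0,0,0],
    [1,0,0,0,0,0,0],
  ],
)

```text
clock: 28.08
eef_pos: [0.3626, 0.3067, 0.2037]
tool_rot: [-0.135, 0.991, -0.001, -0.002]
ft_force: [-0.0, -0.1, 0.1]
grip_width: 0.0855
grasp_force: 0.0
```

Run:
```python
from h import *
o,m=obs(); need((364.9,307.3,79),o,m,105.4)
```

```text
t 28.08 tcp [362.6 306.7 203.7] toolx [-0.963 -0.268  0.003] tooly [-0.268  0.963 -0.002] toolz [-0.003 -0.003 -1.   ] grip 85.5 F [-0.  -0.1  0.1] M [ 0.02 -0.04 -0.05] gf 0.0
q [ 0.7   0.21 -0.12  1.24 -0.    0.43]
tcp-> [364.9 307.3  79. ] tool mm [ -2.9   0.2 124.7] tooly deg 105.54 tool-z turn 0.14
```

>>> move_arm(
  deltas=[
    [1,-1.5,0,30,0,0,0],
    [1,0,0,35,0,0,0],
    [1,0,0,35,0,0,0],
    [1,0,0,18,0,0,0],
    [1,0,0,5,0,0,0],
    [1,0,0,0,0,0,0],
    [0,0,0,0,0,0,0],
    [0,0,0,0,0,0,0],
    [0,0,0,0,0,0,0],
    [0,0,0,0,0,0,0],
  ],
)

```text
clock: 28.92
eef_pos: [0.366, 0.3089, 0.0832]
tool_rot: [-0.136, 0.991, 0.001, 0.001]
ft_force: [0.4, 0.2, 0.6]
grip_width: 0.0388
grasp_force: 0.0
```

>>> move_arm(
  deltas=[
    [0,0,0,0,0,0,0],
    [0,0,0,0,0,0,0],
    [0,0,0,0,0,0,0],
    [0,0,0,0,0,0,0],
  ],
)

```text
clock: 29.25
eef_pos: [0.3654, 0.3084, 0.0824]
tool_rot: [-0.136, 0.991, 0.0, 0.001]
ft_force: [-1.4, -0.5, 5.9]
grip_width: 0.0191
grasp_force: 61.5
```

Run:
```python
from h import *
o,m=obs(); need((364.9,307.3,79),o,m,105.4)
```

```text
t 29.25 tcp [365.4 308.4  82.4] toolx [-0.963 -0.269 -0.001] tooly [-0.269  0.963  0.   ] toolz [ 0.001  0.001 -1.   ] grip 19.1 F [-1.4 -0.5  5.9] M [-0.16  0.11 -0.01] gf 61.5
q [ 0.7   0.33 -0.31  0.93 -0.    0.43]
tcp-> [364.9 307.3  79. ] tool mm [ 0.8 -0.9  3.4] tooly deg 105.58 tool-z turn 0.18
```

>>> move_arm(
  deltas=[
    [0,0,0,-10,0,0,0],
    [0,0,0,-20,0,0,0],
    [0,0,0,-30,0,0,0],
    [0,0,0,-30,0,0,0],
    [0,0,0,-25,0,0,0],
    [0,0,0,0,0,0,-7.1],
    [0,0,0,0,0,0,-7.1],
    [0,0,0,0,0,0,-7.1],
    [0,0,0,0,0,0,-7.1],
    [0,0,0,0,0,0,-7.1],
  ],
)

```text
clock: 30.08
eef_pos: [0.3644, 0.3078, 0.1961]
tool_rot: [-0.434, 0.901, -0.0, -0.001]
ft_force: [-0.0, -0.5, -0.5]
grip_width: 0.0191
grasp_force: 60.8
```

>>> move_arm(
  deltas=[
    [0,0,0,0,0,0,-7.1],
    [0,0,0,0,0,0,-7.1],
    [0,0,0,0,0,0,-7.1],
    [0,0,0,0,0,0,-7.1],
    [0,0,0,0,0,0,0],
    [0,0,0,0,0,0,0],
  ],
)

```text
clock: 30.58
eef_pos: [0.3646, 0.3079, 0.1961]
tool_rot: [-0.638, 0.77, 0.0, -0.001]
ft_force: [0.0, 0.3, -1.6]
grip_width: 0.0193
grasp_force: 60.8
```

Run:
```python
from h import *
o,m=obs(); t=case((-124,55,0)); t[2]=182; need(t,o,m,170.2)
```

```text
t 30.58 tcp [364.6 307.9 196.1] toolx [-0.186 -0.983  0.001] tooly [-0.983  0.186  0.001] toolz [-0.001 -0.001 -1.   ] grip 19.3 F [ 0.   0.3 -1.6] M [0.02 0.03 0.02] gf 60.8
q [ 0.7   0.22 -0.14  1.22  0.   -0.68]
tcp-> [471.3 169.4 182. ] tool mm [ 116.3 -130.6   14.1] tooly deg 169.31 tool-z turn -0.89
```

>>> move_arm(
  deltas=[
    [0,15,-16,0,0,0,0],
    [0,25,-28,0,0,0,0],
    [0,25,-29,0,0,0,0],
    [0,25,-29,0,0,0,0],
    [0,15,-17,0,0,0,0],
    [0,10,-11,0,0,0,-0.9],
    [0,0,0,0,0,0,0],
    [0,0,0,0,0,0,0],
    [0,0,0,0,0,0,0],
  ],
)

```text
clock: 31.33
eef_pos: [0.4712, 0.1716, 0.1964]
tool_rot: [-0.645, 0.764, 0.0, -0.0]
ft_force: [-0.2, 0.0, -0.8]
grip_width: 0.0194
grasp_force: 60.8
```

Run:
```python
from h import *
o,m=obs(); t=case((-124,55,0)); t[2]=182; need(t,o,m,170.2)
shot("wrist","w9",(180,150,220,150),3.5)
```

```text
t 31.33 tcp [471.2 171.6 196.4] toolx [-0.168 -0.986  0.   ] tooly [-0.986  0.168  0.001] toolz [-0.001  0.    -1.   ] grip 19.4 F [-0.2  0.  -0.8] M [-0.01  0.02  0.01] gf 60.8
q [ 0.35  0.27 -0.07  1.23  0.   -1.05]
tcp-> [471.3 169.4 182. ] tool mm [ 2.1 -0.5 14.4] tooly deg 170.31 tool-z turn 0.11
```

View pics/w9.png

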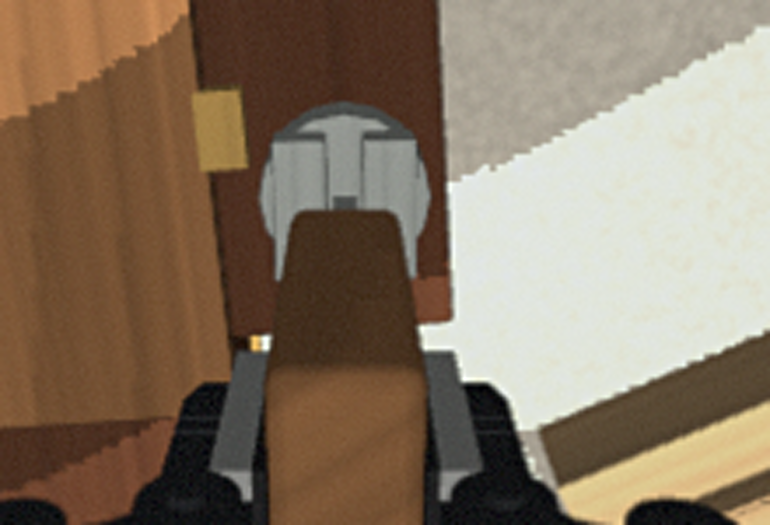

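The blade tip at (345,202) in the crop lies centred between the slot walls at columns 327 and 363, and parallel to them. I lower it.

>>> move_arm(
  deltas=[
    [0,1.3,-0.3,10,0,0,0],
    [0,0,0,10,0,0,0],
    [0,0,0,8,0,0,0],
    [0,0,0,6,0,0,0],
    [0,0,0,5,0,0,0],
    [0,0,0,3,0,0,0],
    [0,0,0,0,0,0,0],
    [0,0,0,0,0,0,0],
  ],
)

```text
clock: 32.05
eef_pos: [0.4719, 0.17, 0.1546]
tool_rot: [-0.645, 0.764, 0.0, -0.0]
ft_force: [-0.4, -0.8, -1.2]
grip_width: 0.0192
grasp_force: 60.8
```

Run:
```python
from h import *
o,m=obs(); t=case((-124,55,0)); t[2]=154; need(t,o,m,170.2)
```

```text
t 32.05 tcp [471.9 170.  154.6] toolx [-0.167 -0.986  0.   ] tooly [-0.986  0.167  0.   ] toolz [-0. -0. -1.] grip 19.2 F [-0.4 -0.8 -1.2] M [ 0.02 -0.01  0.01] gf 60.8
q [ 0.35  0.3  -0.15  1.13 -0.   -1.06]
tcp-> [471.3 169.4 154. ] tool mm [0.7 0.5 0.6] tooly deg 170.38 tool-z turn 0.18
```

>>> move_arm(
  deltas=[
    [0,0,0,1.5,0,0,4],
    [0,0,0,0,0,0,6],
    [0,0,0,0,0,0,6],
    [0,0,0,0,0,0,6],
    [0,0,0,0,0,0,6],
    [0,0,0,0,0,0,6],
    [0,0,0,0,0,0,6],
    [0,0,0,0,0,0,6],
    [0,0,0,0,0,0,6],
    [0,0,0,0,0,0,6],
  ],
)

```text
clock: 32.88
eef_pos: [0.4721, 0.1699, 0.1535]
tool_rot: [-0.192, 0.981, -0.0, 0.0]
ft_force: [-0.5, -1.5, -3.2]
grip_width: 0.0194
grasp_force: 60.6
```

Run:
```python
from h import *
o,m=obs(); t=case((-124,55,0)); t[2]=153; need(t,o,m,84.6)
```

```text
t 32.88 tcp [472.1 169.9 153.5] toolx [-0.926 -0.376 -0.001] tooly [-0.376  0.926 -0.   ] toolz [ 0.001 -0.    -1.   ] grip 19.4 F [-0.5 -1.5 -3.2] M [-0.14 -0.04  0.2 ] gf 60.6
q [ 0.35  0.3  -0.15  1.12 -0.   -0.04]
tcp-> [471.3 169.4 153. ] tool mm [ 0.9 -0.2  0.5] tooly deg 112.11 tool-z turn 27.51
```

>>> move_arm(
  deltas=[
    [0,0,0,0,0,0,6],
    [0,0,0,0,0,0,6],
    [0,0,0,0,0,0,6],
    [0,0,0,0,0,0,6],
    [0,0,0,0,0,0,4],
    [0,0,0,0,0,0,3],
    [0,0,0,0,0,0,0],
  ],
)

```text
clock: 33.47
eef_pos: [0.4723, 0.1694, 0.1535]
tool_rot: [0.076, 0.997, -0.001, 0.001]
ft_force: [-0.3, -1.5, -1.9]
grip_width: 0.0195
grasp_force: 60.7
```

Run:
```python
from h import *
o,m=obs(); t=case((-124,55,0)); t[2]=153; need(t,o,m,84.6)
```

```text
t 33.47 tcp [472.3 169.4 153.5] toolx [-0.989  0.151 -0.001] tooly [ 0.151  0.989 -0.001] toolz [ 0.001 -0.001 -1.   ] grip 19.5 F [-0.3 -1.5 -1.9] M [-0.5  -0.11  0.06] gf 60.7
q [ 0.35  0.3  -0.15  1.12 -0.    0.5 ]
tcp-> [471.3 169.4 153. ] tool mm [ 0.9 -0.1  0.5] tooly deg 81.32 tool-z turn -3.28
```

>>> move_arm(
  deltas=[
    [0,0,0,0,0,0,3],
    [0,0,0,0,0,0,2],
  ],
)

```text
clock: 33.63
eef_pos: [0.4723, 0.1694, 0.1535]
tool_rot: [0.119, 0.993, -0.001, 0.001]
ft_force: [0.2, -2.4, -1.0]
grip_width: 0.019
grasp_force: 60.7
```

```bash
python3 -c "
from h import *
o,m=obs(); need(case((-124,55,153)),o,m,84.6)"
```

```text
t 33.63 tcp [472.3 169.4 153.5] toolx [-0.972  0.236 -0.001] tooly [ 0.236  0.972 -0.001] toolz [ 0.001 -0.001 -1.   ] grip 19.0 F [ 0.2 -2.4 -1. ] M [-0.59 -0.16  0.17] gf 60.7
q [ 0.35  0.3  -0.15  1.12 -0.    0.58]
tcp-> [471.3 169.4 153. ] tool mm [ 0.9 -0.1  0.5] tooly deg 76.34 tool-z turn -8.26
```

>>> move_arm(
  deltas=[
    [0,0,0,0,0,0,3],
    [0,0,0,0,0,0,2],
  ],
)

```text
clock: 33.8
eef_pos: [0.4722, 0.1693, 0.1535]
tool_rot: [0.161, 0.987, -0.001, 0.001]
ft_force: [0.2, -2.9, -2.2]
grip_width: 0.0198
grasp_force: 61.7
```

```bash
python3 -c "
from h import *
o,m=obs(); need(case((-124,55,153)),o,m,84.6)"
```

```text
t 33.8 tcp [472.2 169.3 153.5] toolx [-0.948  0.318 -0.002] tooly [ 0.318  0.948 -0.001] toolz [ 0.001 -0.002 -1.   ] grip 19.8 F [ 0.2 -2.9 -2.2] M [-0.8  -0.24  1.16] gf 61.7
q [ 0.35  0.3  -0.15  1.12 -0.    0.67]
tcp-> [471.3 169.4 153. ] tool mm [ 0.9 -0.2  0.5] tooly deg 71.45 tool-z turn -13.15
```

The torque rose to 1.16 N m, so lock b is on its stop. I back off to mid-play and lift.

>>> move_arm(
  deltas=[
    [0,0,0,0,0,0,-5],
    [0,0,0,0,0,0,-5],
    [0,0,0,0,0,0,-2],
    [0,0,0,0,0,0,0],
  ],
)

```text
clock: 34.13
eef_pos: [0.4722, 0.1702, 0.1536]
tool_rot: [0.057, 0.998, 0.0, 0.0]
ft_force: [0.6, -0.7, -1.4]
grip_width: 0.0194
grasp_force: 60.8
```

```bash
python3 -c "
from h import *
o,m=obs(); need(case((-124,55,153)),o,m,84.6)"
```

```text
t 34.13 tcp [472.2 170.2 153.6] toolx [-0.994  0.114 -0.001] tooly [0.114 0.994 0.001] toolz [ 0.001  0.001 -1.   ] grip 19.4 F [ 0.6 -0.7 -1.4] M [-0.04  0.01 -0.01] gf 60.8
q [ 0.35  0.3  -0.15  1.12  0.    0.46]
tcp-> [471.3 169.4 153. ] tool mm [ 0.8 -0.9  0.6] tooly deg 83.48 tool-z turn -1.12
```

>>> move_arm(
  deltas=[
    [0,0,0,-8,0,0,0],
    [0,0,0,-15,0,0,0],
    [0,0,0,-20,0,0,0],
    [0,0,0,0,0,0,-7.1],
    [0,0,0,0,0,0,-7.1],
    [0,0,0,0,0,0,-7.1],
    [0,0,0,0,0,0,-7.1],
    [0,0,0,0,0,0,-7.1],
    [0,0,0,0,0,0,-7.1],
    [0,0,0,0,0,0,-7.1],
  ],
)

```text
clock: 34.97
eef_pos: [0.4721, 0.1702, 0.1971]
tool_rot: [-0.37, 0.929, 0.0, 0.001]
ft_force: [-0.3, -0.3, -1.3]
grip_width: 0.0192
grasp_force: 60.8
```

>>> move_arm(
  deltas=[
    [0,0,0,0,0,0,-7.1],
    [0,0,0,0,0,0,-7.1],
    [0,0,0,0,0,0,-7.1],
    [0,0,0,0,0,0,-7.1],
    [0,0,0,0,0,0,0],
    [0,0,0,0,0,0,0],
  ],
)

```text
clock: 35.47
eef_pos: [0.4721, 0.1701, 0.1968]
tool_rot: [-0.583, 0.813, -0.0, 0.0]
ft_force: [-0.1, -0.4, -1.1]
grip_width: 0.0193
grasp_force: 60.8
```

```bash
python3 -c "
from h import *
o,m=obs(); need(case((-124,-55,198)),o,m,164.6)"
```

```text
t 35.47 tcp [472.1 170.1 196.8] toolx [-0.321 -0.947 -0.001] tooly [-0.947  0.321 -0.001] toolz [ 0.001  0.    -1.   ] grip 19.3 F [-0.1 -0.4 -1.1] M [-0.04 -0.   -0.01] gf 60.8
q [ 0.35  0.27 -0.07  1.23  0.   -0.9 ]
tcp-> [461.   59.9 198. ] tool mm [107.9 -24.8  -1.2] tooly deg 161.29 tool-z turn -3.31
```

>>> move_arm(
  deltas=[
    [0,15,-4,0,0,0,0],
    [0,25,-6,0,0,0,0],
    [0,25,-6,0,0,0,0],
    [0,25,-5,0,0,0,0],
    [0,12,-3,0,0,0,-1.6],
    [0,5,-1,0,0,0,-1.6],
    [0,0,0,0,0,0,0],
    [0,0,0,0,0,0,0],
    [0,0,0,0,0,0,0],
  ],
)

```text
clock: 36.22
eef_pos: [0.4619, 0.061, 0.1964]
tool_rot: [-0.606, 0.795, 0.0, 0.0]
ft_force: [-1.2, -0.1, -0.8]
grip_width: 0.0192
grasp_force: 60.8
```

Run:
```python
from h import *
o,m=obs(); t=case((-124,-55,153)); need(t,o,m,164.6)
shot("wrist","w10",(180,150,220,150),3.5)
```

```text
t 36.22 tcp [461.9  61.  196.4] toolx [-0.266 -0.964 -0.   ] tooly [-0.964  0.266 -0.   ] toolz [ 0.  0. -1.] grip 19.2 F [-1.2 -0.1 -0.8] M [-0.01  0.01  0.01] gf 60.8
q [ 0.13  0.2  -0.16  1.21  0.   -1.17]
tcp-> [461.   59.9 153. ] tool mm [ 1.3  0.7 43.4] tooly deg 164.6 tool-z turn 0.0
```

View pics/w10.png

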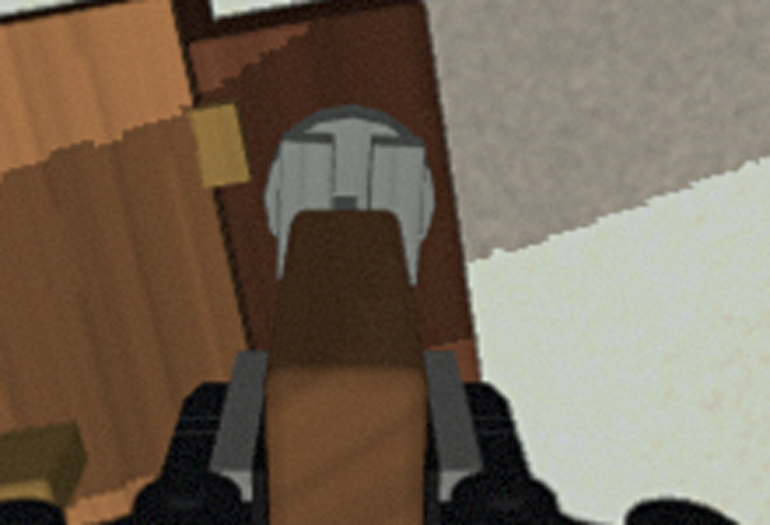

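The slot centre is at column 352 and the blade at 345, about 1.7 mm off. I shift by +1.4 mm in tool y and lower.

>>> move_arm(
  deltas=[
    [0,1,1.4,10,0,0,0],
    [0,0,0,10,0,0,0],
    [0,0,0,8,0,0,0],
    [0,0,0,6,0,0,0],
    [0,0,0,5,0,0,0],
    [0,0,0,4,0,0,0],
    [0,0,0,0,0,0,0],
    [0,0,0,0,0,0,0],
  ],
)

```text
clock: 36.93
eef_pos: [0.4602, 0.06, 0.1531]
tool_rot: [-0.607, 0.795, 0.0, -0.0]
ft_force: [-0.6, 0.1, -0.7]
grip_width: 0.0193
grasp_force: 60.8
```

```bash
python3 -c "
from h import *
o,m=obs(); need(case((-124,-55,153)),o,m,84.6)"
```

```text
t 36.93 tcp [460.2  60.  153.1] toolx [-0.264 -0.964  0.   ] tooly [-0.964  0.264  0.   ] toolz [-0. -0. -1.] grip 19.3 F [-0.6  0.1 -0.7] M [-0.03  0.03  0.05] gf 60.8
q [ 0.13  0.23 -0.24  1.1   0.   -1.17]
tcp-> [461.   59.9 153. ] tool mm [-0.1 -0.8  0.1] tooly deg 164.68 tool-z turn 80.08
```

Seated with no contact. I turn 80° plus the play to the stop.

>>> move_arm(
  deltas=[
    [0,0,0,0,0,0,4],
    [0,0,0,0,0,0,6],
    [0,0,0,0,0,0,6],
    [0,0,0,0,0,0,6],
    [0,0,0,0,0,0,6],
    [0,0,0,0,0,0,6],
    [0,0,0,0,0,0,6],
    [0,0,0,0,0,0,6],
    [0,0,0,0,0,0,6],
    [0,0,0,0,0,0,6],
  ],
)

```text
clock: 37.77
eef_pos: [0.4607, 0.0599, 0.1537]
tool_rot: [-0.143, 0.99, -0.0, 0.001]
ft_force: [0.4, -0.3, -2.4]
grip_width: 0.0192
grasp_force: 60.7
```

>>> move_arm(
  deltas=[
    [0,0,0,0,0,0,6],
    [0,0,0,0,0,0,6],
    [0,0,0,0,0,0,6],
    [0,0,0,0,0,0,6],
    [0,0,0,0,0,0,3],
    [0,0,0,0,0,0,0],
  ],
)

```text
clock: 38.27
eef_pos: [0.4607, 0.0598, 0.1537]
tool_rot: [0.09, 0.996, -0.0, 0.001]
ft_force: [0.6, -0.6, -1.8]
grip_width: 0.0194
grasp_force: 60.7
```

```bash
python3 -c "
from h import *
o,m=obs(); need(case((-124,-55,153)),o,m,84.6)"
```

```text
t 38.27 tcp [460.7  59.8 153.7] toolx [-0.984  0.18  -0.001] tooly [ 0.18   0.984 -0.   ] toolz [ 0.001 -0.    -1.   ] grip 19.4 F [ 0.6 -0.6 -1.8] M [-0.19 -0.17  0.09] gf 60.7
q [ 0.13  0.23 -0.24  1.1  -0.    0.31]
tcp-> [461.   59.9 153. ] tool mm [-0.2  0.2  0.7] tooly deg 79.64 tool-z turn -4.96
```

>>> move_arm(
  deltas=[
    [0,0,0,0,0,0,3],
    [0,0,0,0,0,0,2],
  ],
)

```text
clock: 38.43
eef_pos: [0.4607, 0.0598, 0.1537]
tool_rot: [0.133, 0.991, -0.0, 0.001]
ft_force: [0.3, -1.3, -1.6]
grip_width: 0.0191
grasp_force: 60.8
```

```bash
python3 -c "
from h import *
o,m=obs(); need(case((-124,-55,153)),o,m,84.6)"
```

```text
t 38.43 tcp [460.7  59.8 153.7] toolx [-0.964  0.264 -0.002] tooly [ 0.264  0.964 -0.   ] toolz [ 0.001 -0.001 -1.   ] grip 19.1 F [ 0.3 -1.3 -1.6] M [-0.27 -0.16  0.39] gf 60.8
q [ 0.13  0.23 -0.24  1.1  -0.    0.4 ]
tcp-> [461.   59.9 153. ] tool mm [-0.2  0.2  0.7] tooly deg 74.67 tool-z turn -9.93
```

>>> move_arm(
  deltas=[
    [0,0,0,0,0,0,3],
    [0,0,0,0,0,0,0],
  ],
)

```text
clock: 38.6
eef_pos: [0.4607, 0.0597, 0.1537]
tool_rot: [0.158, 0.987, -0.0, 0.001]
ft_force: [-0.1, -1.2, -0.7]
grip_width: 0.0193
grasp_force: 61.1
```

```bash
python3 -c "
from h import *
o,m=obs()"
```

```text
t 38.6 tcp [460.7  59.7 153.7] toolx [-0.95   0.312 -0.002] tooly [ 0.312  0.95  -0.   ] toolz [ 0.002 -0.001 -1.   ] grip 19.3 F [-0.1 -1.2 -0.7] M [-0.44 -0.2   0.83] gf 61.1
q [ 0.13  0.23 -0.24  1.1  -0.    0.45]
```

>>> move_arm(
  deltas=[
    [0,0,0,0,0,0,-5],
    [0,0,0,0,0,0,-5],
    [0,0,0,0,0,0,-1.5],
    [0,0,0,0,0,0,0],
  ],
)

```text
clock: 38.93
eef_pos: [0.4602, 0.0601, 0.1534]
tool_rot: [0.059, 0.998, 0.0, 0.0]
ft_force: [-0.4, 0.4, -0.7]
grip_width: 0.0193
grasp_force: 60.8
```

```bash
python3 -c "
from h import *
o,m=obs(); need(case((-124,-55,153)),o,m,84.6)"
```

```text
t 38.93 tcp [460.2  60.1 153.4] toolx [-0.993  0.117 -0.   ] tooly [0.117 0.993 0.001] toolz [ 0.     0.001 -1.   ] grip 19.3 F [-0.4  0.4 -0.7] M [-0.06  0.03 -0.04] gf 60.8
q [ 0.13  0.23 -0.24  1.1   0.    0.25]
tcp-> [461.   59.9 153. ] tool mm [-0.8 -0.1  0.4] tooly deg 83.29 tool-z turn -1.31
```

Lock a's torque reached 0.83 N m, so it is on its stop too. I lift and take the key home.

>>> move_arm(
  deltas=[
    [0,0,0,-8,0,0,0],
    [0,0,0,-15,0,0,0],
    [0,0,0,-20,0,0,0],
    [0,0,0,0,0,0,-5.6],
    [0,0,0,0,0,0,-5.6],
    [0,0,0,0,0,0,-5.6],
    [0,0,0,0,0,0,-5.5],
    [0,3,25,0,0,0,0],
    [0,3,34,0,0,0,0],
    [0,3,34,0,0,0,0],
  ],
)

```text
clock: 39.77
eef_pos: [0.4266, 0.1477, 0.197]
tool_rot: [-0.133, 0.991, 0.0, 0.0]
ft_force: [1.2, -0.4, -1.4]
grip_width: 0.0191
grasp_force: 60.7
```

>>> move_arm(
  deltas=[
    [0,3,34,0,0,0,0],
    [0,3,34,0,0,0,0],
    [0,3,34,0,0,0,0],
    [0,3,34,0,0,0,0],
    [0,2,25,0,0,0,0],
    [0,1,10,0,0,0,0],
    [0,0,0,0,0,0,0],
    [0,0,0,0,0,0,0],
  ],
)

```text
clock: 40.43
eef_pos: [0.3664, 0.3079, 0.1964]
tool_rot: [-0.135, 0.991, -0.0, 0.0]
ft_force: [-0.7, -0.9, -1.8]
grip_width: 0.0194
grasp_force: 60.9
```

Run:
```python
from h import *
o,m=obs(); need((365.4,308.4,84),o,m,105.5)
shot("wrist","w11",(180,150,220,150),3.5)
```

```text
t 40.43 tcp [366.4 307.9 196.4] toolx [-0.963 -0.268 -0.   ] tooly [-0.268  0.963 -0.001] toolz [ 0.    -0.001 -1.   ] grip 19.4 F [-0.7 -0.9 -1.8] M [-0.    0.02  0.02] gf 60.9
q [ 0.7   0.22 -0.13  1.22 -0.    0.43]
tcp-> [365.4 308.4  84. ] tool mm [  0.9   0.8 112.4] tooly deg 105.55 tool-z turn 0.05
```

No more pictures from here: I have already viewed 15, one over the 14 allowed, so I go on by numbers. The pick-up pose is repeated exactly, with force watched.

>>> move_arm(
  deltas=[
    [0,0.9,0.8,20,0,0,0],
    [0,0,0,30,0,0,0],
    [0,0,0,20,0,0,0],
    [0,0,0,0,0,0,0],
    [0,0,0,10,0,0,0],
    [0,0,0,10,0,0,0],
    [0,0,0,5,0,0,0],
    [0,0,0,0,0,0,0],
  ],
)

```text
clock: 41.15
eef_pos: [0.3656, 0.3075, 0.1012]
tool_rot: [-0.134, 0.991, -0.0, -0.0]
ft_force: [0.0, -1.2, -1.6]
grip_width: 0.0194
grasp_force: 60.8
```

```bash
python3 -c "
from h import *
o,m=obs(); need((365.4,308.4,82.4),o,m,105.5)"
```

```text
t 41.15 tcp [365.6 307.5 101.2] toolx [-0.964 -0.265  0.001] tooly [-0.265  0.964 -0.001] toolz [-0.001 -0.001 -1.   ] grip 19.4 F [ 0.  -1.2 -1.6] M [-0.02  0.01  0.02] gf 60.8
q [ 0.7   0.31 -0.29  0.98 -0.    0.43]
tcp-> [365.4 308.4  82.4] tool mm [-0.   1.  18.8] tooly deg 105.39 tool-z turn -0.11
```

>>> move_arm(
  deltas=[
    [0,0,0.7,8,0,0,0],
    [0,0,0,6,0,0,0],
    [0,0,0,4,0,0,0],
    [0,0,0,1,0,0,0],
    [0,0,0,0,0,0,0],
  ],
)

```text
clock: 41.57
eef_pos: [0.3654, 0.3091, 0.0824]
tool_rot: [-0.135, 0.991, -0.0, 0.0]
ft_force: [-1.5, -1.4, 1.3]
grip_width: 0.0192
grasp_force: 61.2
```

```bash
python3 -c "
from h import *
o,m=obs(); need((365.4,308.4,82.4),o,m,105.5)"
```

```text
t 41.57 tcp [365.4 309.1  82.4] toolx [-0.964 -0.267 -0.   ] tooly [-0.267  0.964 -0.   ] toolz [ 0. -0. -1.] grip 19.2 F [-1.5 -1.4  1.3] M [-0.21  0.11 -0.04] gf 61.2
q [ 0.7   0.33 -0.31  0.93 -0.    0.43]
tcp-> [365.4 308.4  82.4] tool mm [ 0.1 -0.7 -0. ] tooly deg 105.48 tool-z turn -0.02
```

Seated at the original height. I release, retreat, and check the result by numbers.

>>> move_arm(
  deltas=[
    [1,0,0,0,0,0,0],
    [1,0,0,0,0,0,0],
    [1,0,0,0,0,0,0],
    [1,0,0,0,0,0,0],
    [1,0,0,-10,0,0,0],
    [1,0,0,-30,0,0,0],
    [1,0,0,-40,0,0,0],
    [1,0,0,-40,0,0,0],
    [1,0,0,-30,0,0,0],
    [1,-20,0,0,0,0,0],
  ],
)

```text
clock: 42.4
eef_pos: [0.3852, 0.3162, 0.2398]
tool_rot: [-0.136, 0.991, 0.003, 0.005]
ft_force: [0.5, 0.8, 0.4]
grip_width: 0.0854
grasp_force: 0.0
```

>>> move_arm(
  deltas=[
    [1,-30,0,0,0,0,0],
    [1,0,-30,0,0,0,0],
    [1,0,0,0,0,0,0],
    [1,0,0,0,0,0,0],
  ],
)

```text
clock: 42.73
eef_pos: [0.4217, 0.2927, 0.2316]
tool_rot: [-0.134, 0.991, -0.0, -0.001]
ft_force: [-0.6, 0.2, -0.4]
grip_width: 0.0855
grasp_force: 0.0
```

Run:
```python
from h import *
o,m=obs(); c=shot("wrist","w12"); im=np.load("pics/w12.npy")
r=bot.outline_of("key","wrist")
for q in r[:2]:
    print("key",round(q["conf"],2),q["rect"])
b=R.from_euler("z",15.4,degrees=True).as_matrix()
print("expected handle top px",w2p([(b@[s*21,t*10,109]+[364.9,307.3,0])/1e3 for s,t in((1,1),(1,-1),(-1,-1),(-1,1))],c).round(0).tolist())
# slots: sample brightness profile across head along/over the slot at rim height, for angle hypotheses
for n,y in(("a",-55),("b",55)):
    rr=[r_["rect"] for r_ in bot.outline_of("lock_"+n,"wrist")[:2]]
    print(n,rr,w2p([case((-124,y,94))/1e3],c).round(0))
g=cv2.cvtColor(im,cv2.COLOR_BGR2GRAY)
for n,y in(("a",-55),("b",55)):
    for nm,d,e in(("across y",(0,1),(1,0)),("across x",(1,0),(0,1))):
        pr=[]
        for s in range(-18,19,3):
            v=[]
            for k in(-8,-4,0,4,8):
                u,w=w2p([case((-124+d[0]*s+e[0]*k,y+d[1]*s+e[1]*k,94))/1e3],c)[0].round().astype(int)
                if 0<=u<560 and 0<=w<420: v.append(g[w,u])
            pr.append(int(np.mean(v)) if v else -1)
        print(n,nm,pr)
```

```text
t 42.73 tcp [421.7 292.7 231.6] toolx [-0.964 -0.265  0.001] tooly [-0.265  0.964 -0.   ] toolz [-0.001 -0.001 -1.   ] grip 85.5 F [-0.6  0.2 -0.4] M [-0.04 -0.04 -0.03] gf 0.0
q [0.61 0.27 0.03 1.33 0.   0.34]
key 0.95 [300.2, 122.2, 29.5, 48.6]
expected handle top px [[322.0, 174.0], [300.0, 174.0], [300.0, 125.0], [324.0, 125.0]]
a [[125.8, 189.1, 51.3, 52.6], [24.4, 154.0, 55.6, 53.7]] [[ 39. 179.]]
b [[125.8, 189.1, 51.3, 52.6], [24.4, 154.0, 55.6, 53.7]] [[145. 217.]]
a across y [87, 169, 164, 169, 170, 73, 50, 48, 142, 169, 167, 171, 143]
a across x [114, 113, 119, 120, 120, 120, 114, 122, 123, 115, 136, 134, 114]
b across y [59, 174, 164, 173, 173, 59, 111, 169, 163, 173, 173, 175, 102]
b across x [145, 153, 147, 137, 146, 147, 136, 156, 155, 137, 149, 161, 140]
```

```bash
python3 -c "
from workcell import bot
print(bot.job_done())"
```

```text
the job is handed in; nothing more can be done
None
```

I handed the job in at about 43 s. The two stands present, one long and one short, are in the case, the cover is shut, both fasteners are turned to their stops and the key is back upright in its block. Final checks were by force and numbers, no verdict came back, and I viewed 15 pictures, one over the limit of 14.

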